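# Mark a brass plaque on the jeweller's swing-arm marker

## Robot

A 7-joint arm with a two-finger parallel gripper is mounted at the origin on the work surface. World frame = base frame: x ahead of the robot, y to its left, z up, the work surface at z = 0. Lengths are in m, angles in rad, forces in N, time in s.
With the tool pointing down it reaches from about 0.425 to 0.925 m from the base axis. Payload 6.8 kg.
Tool frame: the origin (TCP) lies on the centre line of the jaws, within the pads' length; the fingertips stand 17 mm ahead of it and the grasp point (between the pads) lies 2 mm behind it (nose_length is the distance from the TCP to the fingertips, in m); z points along the fingers, x is the direction in which the jaws open and shut, and the axes are right-handed (so a half turn about z gives the same grasp; the last joint's range is limited). The gripper opens to 85 mm and grips with 20 to 120 N. Pads are 22 mm wide; open, the fingers measure 114 mm over their backs; the gripper's body (76 mm by 85 mm) begins 54 mm behind the grasp point. The pads swing forward as they close: fully open they stand 13 mm farther back than shut.
Start: joints at [1.036, 0.477, 0.022, 1.555, -0.011, 1.109, -0.083], TCP at [0.279, -0.614, 0.248] pointing down, gripper open.
Joint ranges: [-2.96, 2.96], [-0.34, 2.1], [-1.41, 1.46], [0.24, 2.44], [-1.37, 4.51], [0.17, 1.92], [-2.96, 2.96]. Speed limits (rad/s): [2.39, 2.39, 3.14, 3.14, 3.14, 3.14, 3.14].

## Interface

Orientations are given as a unit quaternion [w, x, y, z].
In Python, from station import * gives the robot as it stands.
- The arm moves only by the tool send_rows, never from a script. Its argument "commands" is a list of rows, each an object with "translation": the shift along the tool's x, y, z in m, a list of three; "rot": the turn, a rotation vector about the tool's x, y, z in degrees, a list of three; "grip": the finger opening in m, from 0 to 0.0854. In form: [{"translation": [tx, ty, tz], "rot": [rx, ry, rz], "grip": grip}, ...]. A call has exactly 5 rows; each row shifts and turns the commanded pose from where the row before left it, along the tool's axes as they then stand; what a row does not reach is not made up. A row lasts 1/12 s, in which the tool goes at most 41.7 mm and 7.16 degrees, less where a joint would pass 70% of its speed; a pose out of reach is approached as far as the arm can. A call with a gripper value outside its range is refused whole. The fingers move at their own pace and stop on an object; "force" is the grip in N (left out, the last holds). Time passes only in rows, so rows that do not move let the fingers close, or fill a call up. It gives the time, the measured TCP pose, the force and the opening at its end, in the units of the state.
- get_obs(): the state, without advancing time (a new reading comes with each control period).
- read_camera(name): name is "scene" or "top"; returns a dict with "pixels" (384x512x3 uint8, red, green, blue), "depth" (384x512 float32, m along the optical axis (not along the pixel's ray), 0 where there is no reading), "mtx" (3x3 intrinsics, pixels), "extrinsics" (4x4, takes a point from camera to world coordinates). Camera axes: x right, y up, looking along -z (the intrinsics and any distortion apply to the point x, -y, -z); pixel columns grow to the right and rows downward; lengths in m; the calibration is good to about 2 mm. A picture is of the moment at which its call begins.
- hand_in(): hands the job in, once; it reports no verdict.
The state is a dict: "t": time; "q": joint angles; "joint_vel": joint speeds; "joint_torque": joint torques, N m; "eef_pos": TCP position; "tool_rot": TCP orientation; "contact_force": force on the tool from outside, world axes, zero at the start; "torque": the same for the moment, N m; "gripper_width": opening from 0.0 (shut) to 1.0 (fully open).
Only numpy, scipy, OpenCV 4.12 (cv2) and the standard library are available. Lean on these libraries where they do the work, as an engineer would, in place of code of your own. Each camera call takes 0.05 s, during which the arm holds its last target.

## Task

Slide the thin brass plaque forwards in its tray until its end sticks out over the tray's open edge, pinch it there by its sides, and lay it flat on the blue pad of the marking machine, centred and square on the pad, without dropping it. Once it lies there on its own, mark it: tilt the yellow-knobbed jog lever all the way to its green side (never to the red side), hold it there for about two seconds while the marking arm swings down, then let the lever spring back upright. Leave the other things on the bench where they are and the plaque on the pad.

Things in the scene. Friction and masses are not known exactly. Their poses are not given: they have to be found in the camera images.
- plaque: Flat brass plaque, 90 (its x) x 46 (its y) x 3 mm (its z), about 105 g; loose. Origin at its centre, half-way through the thickness. It starts lying flat in the tray, its x roughly along the tray's x, wholly behind the open edge, where the rails leave no room for fingers beside it; it is polished and slides easily (friction 0.2) when pressed lightly with closed fingertips and dragged.
- tray: Fixed shallow wooden tray, 170 (its x) x 80 (its y) mm, slippery black floor 40 mm above the bench. Origin at the centre of its underside, z up. Rails 8 mm wide, 8 mm above the floor, along both long sides (inner width 64 mm) and across the far end (inner face x = +77 mm). The near end, x = -85 mm, is open, a sheer edge with no lip: the plaque slides out there towards -x.
- marker: Fixed white marking machine. Origin on the bench below the pad's centre; x points from pad to arm column. Base plate 12 mm high, x = -60..210, y = -60..60 mm. A light arm hinged at x = 140, z = 75 mm stands up to z = 225 mm at rest; tilting the jog lever to green swings it down over the pad, its head stopping about 12 mm above a lying plaque; it rises as the lever returns.
- pad (a point): Centre of the top of the blue pad, 45 mm above the bench. The pad is 80 (marker x) x 34 mm (marker y) on a narrower pedestal: a centred plaque, its x along the marker's x (either way round), overhangs it by 5 mm at the ends and 6 mm at the sides, with free space beside and below down to the base plate. A lying plaque's centre is then 46.5 mm up.
- jog: Fixed grey jog switch box, 80 (its x) x 100 (its y) mm, top at 50 mm above the bench. Origin at the centre of its underside; z up. Two green dots mark its +y side, two red dots its -y side. The lever stands in the middle of the top and tilts in the y-z plane about a pivot at z = 50 mm.
- green_side (a point): Point between the two green dots, on the box top 26 mm from the lever's pivot towards +y of the box.
- lever_knob (a point): Centre of the yellow cylindrical knob (22 mm diameter, 34 mm long, 62 mm out from the pivot, so 112 mm above the bench when upright; its lower end is 95 mm and its top 129 mm above the bench) on the jog lever. Below it is a 10 mm steel stem.
- jog_lever (a joint): Tilt of the jog lever in rad: 0 upright (spring-centred), positive towards the green side, stops at +0.45 and -0.45. The spring takes about 6 N at the knob at full tilt; let go, it returns to 0.
- bangle: Green jade bangle lying flat, 72 mm outside, 10 mm high, in front of the jog box; loose bystander. Origin under its centre.
- wood_pin: Pale wooden block, 35 x 60 x 22 mm, behind the tray; loose bystander. Origin under its centre.
Things that resemble listed ones, but are neither listed nor needed, are in the scene too. What is shaped like the jog but orange is not meant.

How it is judged:
By the outcome, as a careful person would: the job done as asked, in the order asked, and still so for the second after the job is handed in, with the robot touching nothing.
It also fails if it takes over 72 s, if anything falls off the work surface, if the arm or the gripper's body presses on something with over 40 N, if the wrist force passes 120 N, or if a joint passes its speed limit or range.

## Working session

There is one attempt and no reset: what is moved stays moved. The work goes in short steps, Python scripts to look and compute and a tool call to move; the robot and the scene stay as the last step left them, time stands still between calls to the robot, and variables do not carry over. Pictures are saved under pics/ and viewed, and the job is handed in when it is done.

Besides the shell and the picture viewer there is one more tool, called after "Emit:" in YAML: its name, and indented under it one key for each argument. send_rows: Moves the arm, as the interface text tells. Its arguments: {"type":"object","properties":{"commands":{"type":"array","items":{"type":"object","properties":{"translation":{"type":"array","items":{"type":"number"}},"rot":{"type":"array","items":{"type":"number"}},"grip":{"type":"number"}}}},"force":{"type":"number"}},"required":["commands"]}

```bash
ls; mkdir -p pics; python3 - <<'E'
from station import *
import cv2,numpy as np
print(get_obs())
for n in("scene","top"):
    r=read_camera(n); cv2.imwrite(f"pics/{n}0.png",cv2.resize(r["pixels"][:,:,::-1],(800,600),interpolation=cv2.INTER_CUBIC)); np.savez(f"pics/{n}0.npz",**r); print(r["mtx"],r["extrinsics"])
E
```

```text
pics
{'t': 0.0, 'q': array([ 1.03593828,  0.47780692,  0.02231832,  1.556453  , -0.01149238,
        1.1093074 , -0.08310624]), 'joint_vel': array([-5.71073302e-05,  2.09858335e-03,  1.12885481e-04, -7.30907508e-05,
        3.46444850e-04,  2.35249157e-04, -5.18736211e-04]), 'joint_torque': array([-3.61119428e-04, -5.96455228e+01,  1.60731878e+00, -2.81200022e+01,
        1.23968444e-02,  9.41581005e-03,  5.63356218e-05]), 'eef_pos': array([ 0.27916127, -0.61394674,  0.24732005]), 'tool_rot': array([-4.41868383e-04,  8.40819531e-01, -5.41314755e-01, -8.10789374e-04]), 'contact_force': array([ 0.35485992, -0.09518532, -0.67392369]), 'torque': array([0.02191468, 0.03911053, 0.01384736]), 'gripper_width': 1.0027131002174878}
[[420.81475672   0.         255.99968757]
 [  0.         420.81475672 197.76679635]
 [  0.           0.           1.        ]] [[-0.14385539 -0.81635551  0.55934721  1.22380343]
 [ 0.98959078 -0.11640647  0.08461454  0.02304763]
 [-0.00396392  0.5656971   0.82460359  1.03660722]
 [ 0.          0.          0.          1.        ]]
[[403.69949595   0.         257.72499295]
 [  0.         403.69949595 197.88102857]
 [  0.           0.           1.        ]] [[ 0.00369385  0.98788622 -0.15513598  0.44030591]
 [-0.99970076  0.00739956  0.02331623 -0.06250872]
 [ 0.02418172  0.15500343  0.98761793  1.065351  ]
 [ 0.          0.          0.          1.        ]]
```

View pics/scene0.png

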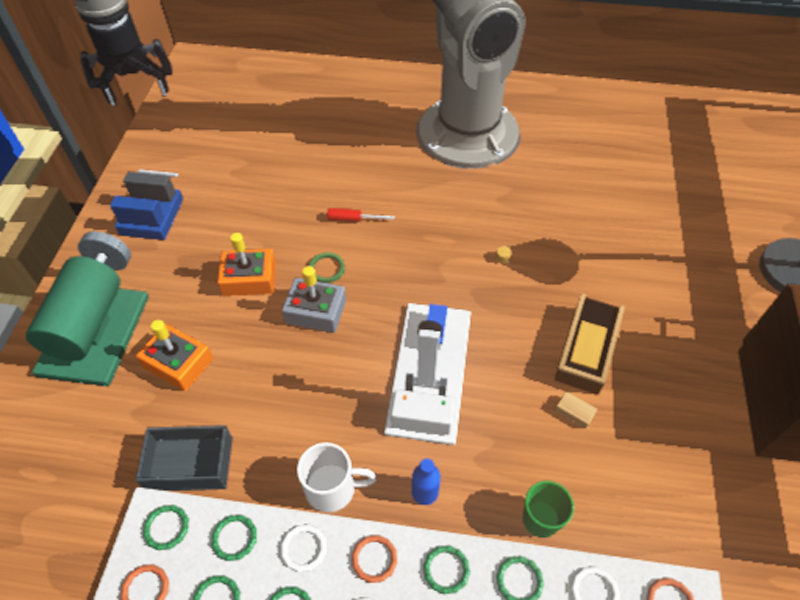

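View pics/top0.png

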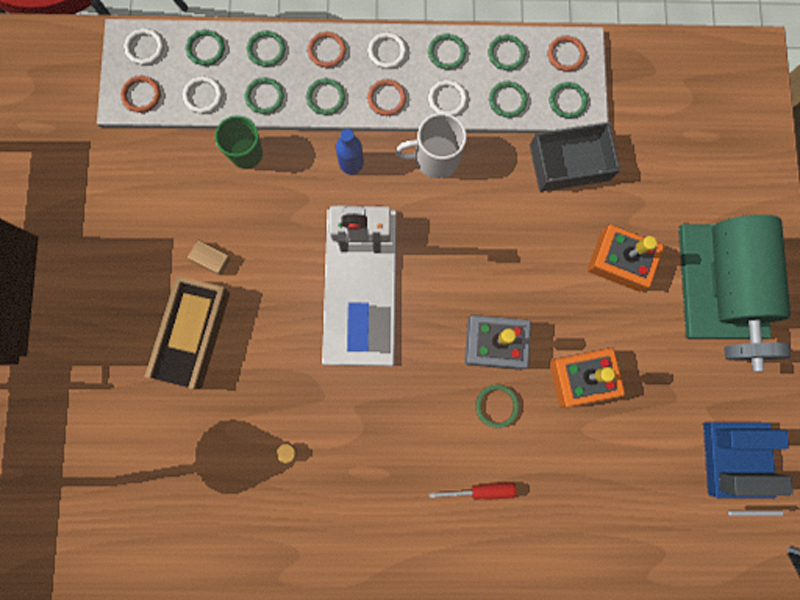

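The top view shows the tray with the plaque at about (187,330), the marker with its blue pad at (357,327), the grey jog box at (498,342) and the bangle at (498,406). Next I'll enlarge each of these.

```bash
cat > h.py <<'E'
import numpy as np,cv2
def shot(n,tag):
    from station import read_camera
    r=read_camera(n); np.savez(f"pics/{tag}.npz",**r); return r
def crop(r,u0,v0,u1,v1,s,fn):
    im=r["pixels"][v0:v1,u0:u1,::-1]
    im=cv2.resize(im,None,fx=s,fy=s,interpolation=cv2.INTER_CUBIC)
    for u in range(u0,u1,10):
        cv2.putText(im,str(u),((u-u0)*s,8),0,.3,(255,0,255),1); cv2.line(im,((u-u0)*s,10),((u-u0)*s,14),(255,0,255),1)
    for v in range(v0,v1,10):
        cv2.putText(im,str(v),(0,(v-v0)*s+4),0,.3,(255,0,255),1)
    cv2.imwrite(fn,im)
def ray(r,u,v):
    K=r["mtx"];E=r["extrinsics"]
    d=np.array([(u-K[0,2])/K[0,0],-(v-K[1,2])/K[1,1],-1.])
    return E[:3,3],E[:3,:3]@d
def atz(r,u,v,z):
    o,d=ray(r,u,v); return o+d*(z-o[2])/d[2]
def bydepth(r,u,v):
    o,d=ray(r,u,v); return o+d*float(r["depth"][int(round(v)),int(round(u))])
def proj(r,p):
    E=r["extrinsics"];K=r["mtx"];c=E[:3,:3].T@(np.asarray(p)-E[:3,3]);c=c*[1,-1,-1]
    q=K@c;return q[:2]/q[2]
E
python3 - <<'E'
from h import *
r=np.load("pics/top0.npz")
crop(r,85,150,165,255,6,"pics/c_tray.png")
crop(r,195,125,265,240,5,"pics/c_mark.png")
crop(r,290,195,350,280,7,"pics/c_jog.png")
s=np.load("pics/scene0.npz")
crop(s,340,180,410,260,7,"pics/s_tray.png")
crop(s,240,185,310,290,5,"pics/s_mark.png")
E
```

```text
(no output)
```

View pics/c_tray.png

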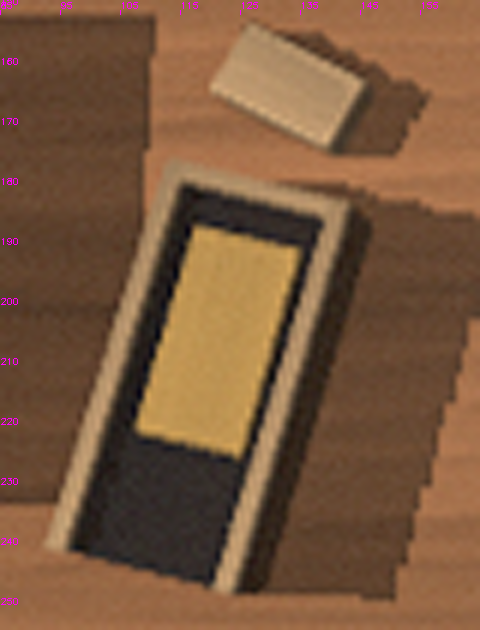

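View pics/c_mark.png

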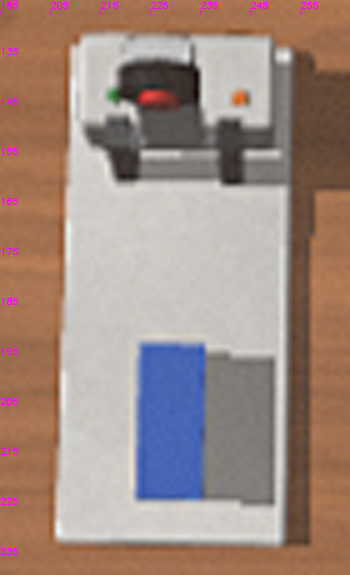

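View pics/c_jog.png

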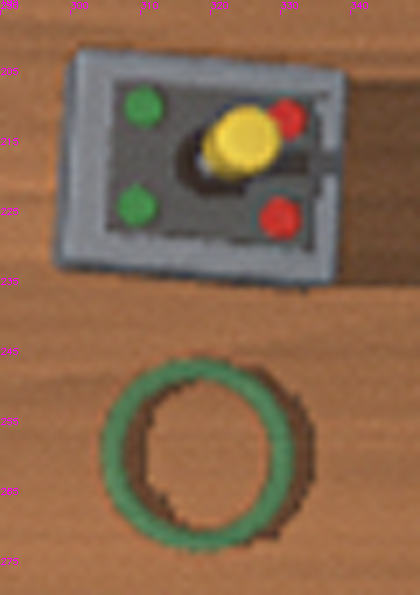

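View pics/s_tray.png

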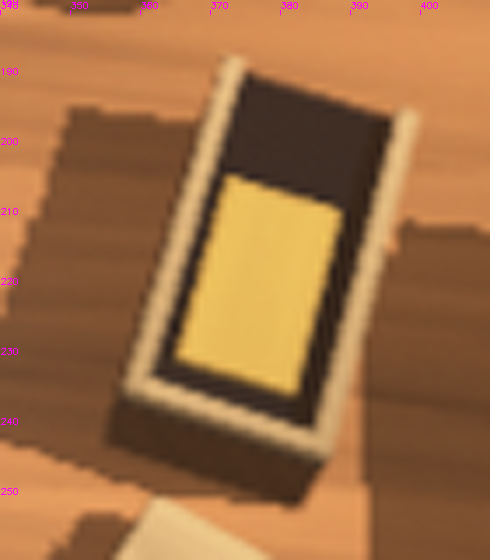

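View pics/s_mark.png

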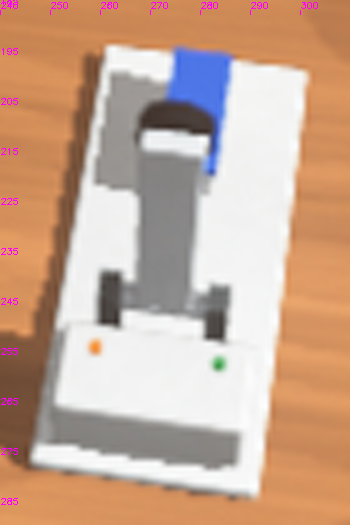

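```bash
python3 - <<'E'
from h import *
t=np.load("pics/top0.npz");s=np.load("pics/scene0.npz")
def P(r,x,y,sc,u0,v0,z): return atz(r,x/sc+u0-.5,y/sc+v0-.5,z)
def show(name,r,pts,sc,u0,v0,z):
    q=np.array([P(r,x,y,sc,u0,v0,z)[:2] for x,y in pts])
    c=q.mean(0);print(name,"ctr",(c*1e3).round(1))
    for i in range(len(q)):
        d=q[(i+1)%len(q)]-q[i];print("   ",(q[i]*1e3).round(1),"edge",round(np.hypot(*d)*1e3,1),"ang",round(np.degrees(np.arctan2(d[1],d[0])),1))
show("tray",t,[(172,163),(350,198),(238,592),(45,548)],6,85,150,.048)
show("plaque",t,[(195,226),(303,250),(243,459),(135,433)],6,85,150,.043)
show("pad",t,[(140,344),(205,344),(204,499),(136,499)],5,195,125,.045)
show("base",t,[(76,42),(291,46),(283,545),(57,541)],5,195,125,.012)
show("dots",t,[(143,106),(287,118),(280,218),(137,206)],7,290,195,.05)
print("knobtop",P(t,248,138,7,290,195,.129))
show("plaqueS",s,[(225,175),(343,210),(297,396),(175,360)],7,340,180,.043)
show("trayS",s,[(232,60),(408,112),(327,455),(125,388)],7,340,180,.048)
show("baseS",s,[(106,45),(308,72),(258,495),(32,464)],5,240,185,.012)
# depth segmentation
for n,r in(("top",t),("scene",s)):
    p=r["pixels"].astype(int); R,G,B=p[...,0],p[...,1],p[...,2]
    for nm,m,z in(("blue",(B>150)&(R<110)&(B-R>80),.045),("brass",(R>150)&(R-B>70)&(G>110),.043)):
        lo=(100,150,170,240) if (n=="top" and nm=="brass") else (195,180,250,235) if n=="top" else (355,195,395,245) if nm=="brass" else (265,190,290,225)
        mm=np.zeros_like(m);mm[lo[1]:lo[3],lo[0]:lo[2]]=m[lo[1]:lo[3],lo[0]:lo[2]]
        v,u=np.nonzero(mm)
        w=np.array([bydepth(r,a,b) for a,b in zip(u,v)])
        k=np.abs(w[:,2]-z)<.004
        q=np.array([atz(r,a,b,z)[:2] for a,b in zip(u,v)])[k]
        if nm=="brass" : print(n,nm,"medz",np.median(w[:,2]))
        (c,sz,a)=cv2.minAreaRect((q*1e3).astype(np.float32)); print(n,nm,k.sum(),np.median(w[:,2]).round(4),np.round(c,1),np.round(sz,1),round(a,1),"mean",(q.mean(0)*1e3).round(1))
E
```

```text
tray ctr [562.5 264.7]
    [652.1 282.4] edge 77.2 ang -100.8
    [637.6 206.6] edge 170.7 ang 167.1
    [471.2 244.7] edge 82.3 ang 77.5
    [489. 325.] edge 168.6 ang -14.6
plaque ctr [576.5 259.9]
    [625.9 272.8] edge 47.2 ang -102.2
    [615.9 226.7] edge 91.5 ang 167.1
    [526.8 247.2] edge 46.8 ang 76.8
    [537.4 292.7] edge 90.7 ang -12.7
pad ctr [572.2 -13. ]
    [611.8   3.6] edge 33.2 ang -89.6
    [612.  -29.6] edge 79.5 ang -179.7
    [532.5 -30.1] edge 34.3 ang 90.3
    [532.3   4.2] edge 79.5 ang -0.5
base ctr [647.3 -13.4]
    [782.5  43.1] edge 116.2 ang -90.4
    [781.6 -73.1] edge 269.9 ang 179.4
    [511.7 -70.5] edge 117.5 ang 89.3
    [513.2  47. ] edge 269.4 ang -0.8
dots ctr [ 550.3 -244.1]
    [ 570.5 -219.4] edge 52.6 ang -94.4
    [ 566.5 -271.8] edge 36.6 ang 174.6
    [ 530.1 -268.4] edge 52.0 ang 85.5
    [ 534.1 -216.6] edge 36.5 ang -4.4
knobtop [ 0.5498287 -0.2422704  0.129    ]
plaqueS ctr [576.3 261.5]
    [526.5 248.2] edge 47.7 ang 77.5
    [536.8 294.8] edge 91.1 ang -12.8
    [625.7 274.6] edge 47.3 ang -101.5
    [616.2 228.2] edge 91.9 ang 167.4
trayS ctr [561.9 266. ]
    [472.  250.5] edge 72.5 ang 77.0
    [488.3 321.2] edge 168.7 ang -12.8
    [652.9 284. ] edge 77.9 ang -103.7
    [634.5 208.3] edge 167.9 ang 165.4
baseS ctr [647.5 -11.4]
    [511.6 -70.5] edge 120.5 ang 88.8
    [514.  50.] edge 268.4 ang -0.7
    [782.4  46.6] edge 118.6 ang -90.2
    [782. -72.] edge 270.4 ang 179.7
top blue 370 0.0455 [571.6 -13.5] [77.1 30.7] 0.7 mean [572.8 -13.1]
top brass medz 0.02203730418254879
top brass 655 0.022 [574.5 265.5] [ 79.  143.3] 76.5 mean [577.5 260.3]
scene blue 121 0.045 [570.6 -11.4] [30.5 74.8] 89.3 mean [554.8  -9.4]
scene brass medz 0.043982610339403316
scene brass 548 0.044 [571.  263.6] [ 78.3 144.8] 76.6 mean [578.3 259.8]
```

```bash
cat >> h.py <<'E'
from scipy.spatial.transform import Rotation as Rn
def plan(p,q,tp,yaw):
    """shift in current tool axes (m) and rotvec (deg) to reach tp with tool down, tool-x at world yaw deg"""
    R=Rn.from_quat(np.r_[q[1:],q[0]]); a=np.radians(yaw)
    T=np.array([[np.cos(a),np.sin(a),0],[np.sin(a),-np.cos(a),0],[0,0,-1]])
    return (R.inv().apply(np.asarray(tp)-p)*1e3).round(1), (R.inv()*Rn.from_matrix(T)).as_rotvec(degrees=True).round(2)
def st():
    from station import get_obs
    o=get_obs();p,q=o["eef_pos"],o["tool_rot"]
    x=Rn.from_quat(np.r_[q[1:],q[0]]).as_matrix()
    print("t",round(o["t"],2),"p",(p*1e3).round(1),"yaw",np.degrees(np.arctan2(x[1,0],x[0,0])).round(2),"zax",x[:,2].round(4),"F",o["contact_force"].round(2),"w",round(o["gripper_width"],3),"q",o["q"].round(2))
    return o
E
python3 - <<'E'
from h import *
t=np.load("pics/top0.npz")
print(bydepth(t,182,290),bydepth(t,150,290)); 
# things higher than .14 
d=t["depth"];m=[(u,v,*bydepth(t,u,v).round(3)) for u in range(0,512,6) for v in range(0,384,6) if d[v,u]>0]
m=np.array(m);print(m[(m[:,4]>.12)&(m[:,4]<.5)].tolist())
th=np.radians(-13);ex=np.array([np.cos(th),np.sin(th)]);O=np.array([.5622,.2653])
for x in(-103,-101,-65,0,27):print(x,(O+ex*x/1e3).round(4))
o=st();print(plan(o["eef_pos"],o["tool_rot"],[.589,.258,.12],76.9))
E
```

```text
[0.36846181 0.10198724 0.02531386] [3.66547230e-01 1.87684515e-01 6.72288371e-07]
[[222.0, 138.0, 0.701, -0.005, 0.23], [222.0, 144.0, 0.691, -0.005, 0.217], [228.0, 138.0, 0.701, -0.018, 0.228], [228.0, 144.0, 0.69, -0.018, 0.222], [228.0, 150.0, 0.704, -0.013, 0.123], [234.0, 138.0, 0.704, -0.031, 0.221], [234.0, 144.0, 0.693, -0.03, 0.213], [234.0, 150.0, 0.704, -0.027, 0.124], [324.0, 210.0, 0.56, -0.241, 0.128], [324.0, 216.0, 0.546, -0.24, 0.129], [384.0, 240.0, 0.49, -0.379, 0.128], [390.0, 240.0, 0.491, -0.394, 0.126], [414.0, 156.0, 0.692, -0.46, 0.131], [468.0, 150.0, 0.711, -0.599, 0.121], [474.0, 138.0, 0.738, -0.609, 0.133], [474.0, 144.0, 0.724, -0.61, 0.129], [474.0, 150.0, 0.708, -0.608, 0.131], [474.0, 156.0, 0.694, -0.608, 0.128], [474.0, 162.0, 0.679, -0.606, 0.13], [474.0, 168.0, 0.665, -0.608, 0.125], [474.0, 174.0, 0.65, -0.605, 0.127], [474.0, 180.0, 0.635, -0.603, 0.128], [474.0, 186.0, 0.621, -0.604, 0.125], [474.0, 192.0, 0.606, -0.604, 0.124], [474.0, 198.0, 0.592, -0.603, 0.122], [480.0, 138.0, 0.737, -0.622, 0.137], [480.0, 144.0, 0.721, -0.619, 0.139], [
[... 1630 characters left out ...]
0, 198.0, 0.59, -0.65, 0.141], [498.0, 222.0, 0.534, -0.651, 0.131], [504.0, 186.0, 0.622, -0.678, 0.124], [504.0, 192.0, 0.606, -0.675, 0.127], [504.0, 198.0, 0.591, -0.67, 0.132], [504.0, 222.0, 0.534, -0.668, 0.126], [504.0, 354.0, 0.264, -0.562, 0.254], [510.0, 354.0, 0.266, -0.566, 0.266], [510.0, 360.0, 0.263, -0.546, 0.297], [510.0, 366.0, 0.252, -0.546, 0.295]]
-103 [0.4618 0.2885]
-101 [0.4638 0.288 ]
-65 [0.4989 0.2799]
0 [0.5622 0.2653]
27 [0.5885 0.2592]
t 0.1 p [ 279.2 -614.   247.4] yaw -65.55 zax [-8.0e-04  1.4e-03 -1.0e+00] F [0.37 0.46 1.07] w 0.999 q [ 1.04  0.48  0.02  1.56 -0.01  1.11 -0.08]
(array([-665.3, -643. ,  128.4]), array([-1.1000e-01,  5.0000e-02, -1.4245e+02]))
```

Emit:
send_rows:
  commands:
    - {"translation": [-0.0266, -0.0257, 0], "rot": [0, 0, 0], "grip": 0}
    - {"translation": [-0.0266, -0.0257, 0], "rot": [0, 0, 0], "grip": 0}
    - {"translation": [-0.0266, -0.0257, 0], "rot": [0, 0, 0], "grip": 0}
    - {"translation": [-0.0266, -0.0257, 0], "rot": [0, 0, 0], "grip": 0}
    - {"translation": [-0.0266, -0.0257, 0], "rot": [0, 0, 0], "grip": 0}
  force: 30

```text
t: 0.52
eef_pos: [0.3414, -0.4383, 0.2479]
tool_rot: [-0.0, 0.841, -0.541, -0.0]
contact_force: [0.5, -0.0, -0.4]
gripper_width: 0.302
```

```bash
python3 -c "from h import *;st()"
```

```text
t 0.52 p [ 341.4 -438.3  247.9] yaw -65.56 zax [-5.e-04  6.e-04 -1.e+00] F [ 0.49 -0.04 -0.39] w 0.302 q [ 0.83  0.28 -0.04  1.84  0.01  1.02 -0.36]
```

Emit:
send_rows:
  commands:
    - {"translation": [-0.0266, -0.0257, 0], "rot": [0, 0, 0], "grip": 0}
    - {"translation": [-0.0266, -0.0257, 0], "rot": [0, 0, 0], "grip": 0}
    - {"translation": [-0.0266, -0.0257, 0], "rot": [0, 0, 0], "grip": 0}
    - {"translation": [-0.0266, -0.0257, 0], "rot": [0, 0, 0], "grip": 0}
    - {"translation": [-0.0266, -0.0257, 0], "rot": [0, 0, 0], "grip": 0}

```text
t: 0.93
eef_pos: [0.4032, -0.2641, 0.2481]
tool_rot: [0.0, 0.841, -0.541, -0.0]
contact_force: [1.8, -1.1, -0.7]
gripper_width: -0.003
```

Emit:
send_rows:
  commands:
    - {"translation": [-0.0266, -0.0257, 0], "rot": [0, 0, 0], "grip": 0}
    - {"translation": [-0.0266, -0.0257, 0], "rot": [0, 0, 0], "grip": 0}
    - {"translation": [-0.0266, -0.0257, 0], "rot": [0, 0, 0], "grip": 0}
    - {"translation": [-0.0266, -0.0257, 0], "rot": [0, 0, 0], "grip": 0}
    - {"translation": [-0.0266, -0.0257, 0], "rot": [0, 0, 0], "grip": 0}

```text
t: 1.35
eef_pos: [0.4652, -0.0899, 0.2482]
tool_rot: [0.0, 0.841, -0.541, -0.0]
contact_force: [0.9, -0.9, -0.1]
gripper_width: 0.001
```

Emit:
send_rows:
  commands:
    - {"translation": [-0.0266, -0.0257, 0], "rot": [0, 0, 0], "grip": 0}
    - {"translation": [-0.0266, -0.0257, 0], "rot": [0, 0, 0], "grip": 0}
    - {"translation": [-0.0266, -0.0257, 0], "rot": [0, 0, 0], "grip": 0}
    - {"translation": [-0.0266, -0.0257, 0], "rot": [0, 0, 0], "grip": 0}
    - {"translation": [-0.0266, -0.0257, 0], "rot": [0, 0, 0], "grip": 0}

```text
t: 1.77
eef_pos: [0.5272, 0.0842, 0.2481]
tool_rot: [0.0, 0.841, -0.541, -0.0]
contact_force: [0.5, -0.4, 0.0]
gripper_width: -0.002
```

Emit:
send_rows:
  commands:
    - {"translation": [-0.0266, -0.0257, 0], "rot": [0, 0, 0], "grip": 0}
    - {"translation": [-0.0266, -0.0257, 0], "rot": [0, 0, 0], "grip": 0}
    - {"translation": [-0.0266, -0.0257, 0], "rot": [0, 0, 0], "grip": 0}
    - {"translation": [-0.0266, -0.0257, 0], "rot": [0, 0, 0], "grip": 0}
    - {"translation": [-0.0266, -0.0257, 0], "rot": [0, 0, 0], "grip": 0}

```text
t: 2.18
eef_pos: [0.5892, 0.2583, 0.2478]
tool_rot: [0.0, 0.841, -0.541, -0.0]
contact_force: [0.0, -1.2, -0.0]
gripper_width: -0.004
```

```bash
python3 -c "
from h import *
o=st();print(plan(o['eef_pos'],o['tool_rot'],[.5885,.2592,.12],76.9))"
```

```text
t 2.18 p [589.2 258.3 247.8] yaw -65.56 zax [-8.e-04 -6.e-04 -1.e+00] F [ 0.03 -1.2  -0.04] w -0.004 q [-0.2   0.46 -0.43  1.61  0.21  1.11 -1.83]
(array([-1.100e+00,  1.000e-01,  1.277e+02]), array([ 4.0000e-02,  6.0000e-02, -1.4246e+02]))
```

Emit:
send_rows:
  commands:
    - {"translation": [0, 0, 0.006], "rot": [0, 0, -7.12], "grip": 0}
    - {"translation": [0, 0, 0.006], "rot": [0, 0, -7.12], "grip": 0}
    - {"translation": [0, 0, 0.006], "rot": [0, 0, -7.12], "grip": 0}
    - {"translation": [0, 0, 0.006], "rot": [0, 0, -7.12], "grip": 0}
    - {"translation": [0, 0, 0.006], "rot": [0, 0, -7.12], "grip": 0}

```text
t: 2.6
eef_pos: [0.5888, 0.2567, 0.2174]
tool_rot: [0.0, 0.967, -0.255, -0.0]
contact_force: [-0.8, -0.6, -0.2]
gripper_width: -0.004
```

Emit:
send_rows:
  commands:
    - {"translation": [0, 0, 0.006], "rot": [0, 0, -7.12], "grip": 0}
    - {"translation": [0, 0, 0.006], "rot": [0, 0, -7.12], "grip": 0}
    - {"translation": [0, 0, 0.006], "rot": [0, 0, -7.12], "grip": 0}
    - {"translation": [0, 0, 0.006], "rot": [0, 0, -7.12], "grip": 0}
    - {"translation": [0, 0, 0.006], "rot": [0, 0, -7.12], "grip": 0}

```text
t: 3.02
eef_pos: [0.5888, 0.2565, 0.1875]
tool_rot: [0.0, 0.999, 0.052, -0.0]
contact_force: [-0.1, 0.3, -0.8]
gripper_width: 0.001
```

Emit:
send_rows:
  commands:
    - {"translation": [0, 0, 0.006], "rot": [0, 0, -7.12], "grip": 0}
    - {"translation": [0, 0, 0.006], "rot": [0, 0, -7.12], "grip": 0}
    - {"translation": [0, 0, 0.006], "rot": [0, 0, -7.12], "grip": 0}
    - {"translation": [0, 0, 0.006], "rot": [0, 0, -7.12], "grip": 0}
    - {"translation": [0, 0, 0.006], "rot": [0, 0, -7.12], "grip": 0}

```text
t: 3.43
eef_pos: [0.5889, 0.2565, 0.1575]
tool_rot: [0.0, 0.935, 0.355, -0.0]
contact_force: [-0.2, -0.4, -0.7]
gripper_width: 0.002
```

Emit:
send_rows:
  commands:
    - {"translation": [0, 0, 0.006], "rot": [0, 0, -7.12], "grip": 0}
    - {"translation": [0, 0, 0.006], "rot": [0, 0, -7.12], "grip": 0}
    - {"translation": [0, 0, 0.006], "rot": [0, 0, -7.12], "grip": 0}
    - {"translation": [0, 0, 0.006], "rot": [0, 0, -7.12], "grip": 0}
    - {"translation": [0, 0, 0.006], "rot": [0, 0, -7.12], "grip": 0}

```text
t: 3.85
eef_pos: [0.5889, 0.2565, 0.1275]
tool_rot: [-0.0, 0.782, 0.624, -0.0]
contact_force: [-0.1, 0.0, -0.6]
gripper_width: 0.004
```

```bash
python3 -c "
from h import *
o=st();print(plan(o['eef_pos'],o['tool_rot'],[.5885,.2592,.065],76.9))"
```

```text
t 3.85 p [588.9 256.5 127.5] yaw 77.19 zax [-7.e-04 -5.e-04 -1.e+00] F [-0.08  0.05 -0.55] w 0.004 q [ 0.11  0.74 -0.91  1.69  0.66  1.05  0.33]
(array([ 2.6, -1. , 62.5]), array([-0.03,  0.04,  0.29]))
```

Emit:
send_rows:
  commands:
    - {"translation": [0.0026, -0.001, 0.014], "rot": [0, 0, 0], "grip": 0}
    - {"translation": [0, 0, 0.016], "rot": [0, 0, 0], "grip": 0}
    - {"translation": [0, 0, 0.016], "rot": [0, 0, 0], "grip": 0}
    - {"translation": [0, 0, 0.01], "rot": [0, 0, 0], "grip": 0}
    - {"translation": [0, 0, 0.004], "rot": [0, 0, 0], "grip": 0}

```text
t: 4.27
eef_pos: [0.5874, 0.2587, 0.0654]
tool_rot: [-0.0, 0.784, 0.621, -0.002]
contact_force: [-1.1, -0.4, 0.5]
gripper_width: -0.002
```

```bash
python3 -c "
from h import *
o=st();print(plan(o['eef_pos'],o['tool_rot'],[.5885,.2592,.06],76.9))
r=shot('scene','s1');crop(r,320,140,440,260,5,'pics/s1.png')"
```

```text
t 4.27 p [587.4 258.7  65.4] yaw 76.79 zax [-0.0031 -0.0021 -1.    ] F [-1.11 -0.41  0.54] w -0.002 q [ 0.07  0.81 -0.86  1.72  0.73  0.97  0.27]
(array([0.7, 1. , 5.4]), array([-0.15,  0.16, -0.11]))
```

View pics/s1.png

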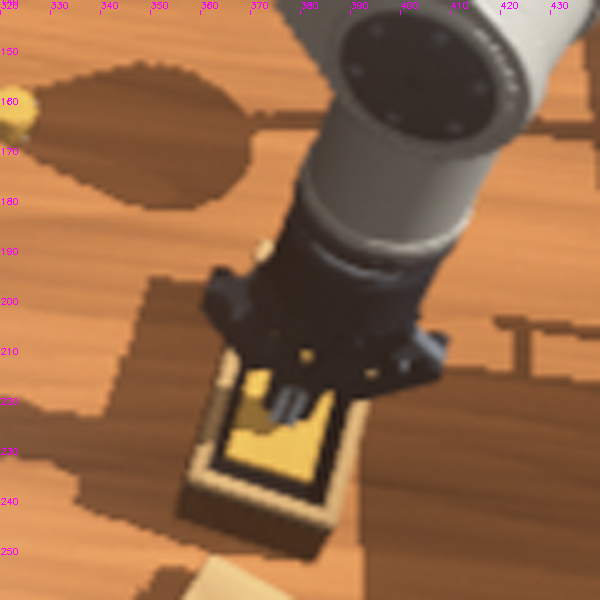

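The closed fingertips, at about (377,221), are just above the plaque's rear half, and the tool is aligned with the tray. Next I'll lower gently until contact.

Emit:
send_rows:
  commands:
    - {"translation": [0, 0, 0.002], "rot": [0, 0, 0], "grip": 0}
    - {"translation": [0, 0, 0.0015], "rot": [0, 0, 0], "grip": 0}
    - {"translation": [0, 0, 0.001], "rot": [0, 0, 0], "grip": 0}
    - {"translation": [0, 0, 0.0005], "rot": [0, 0, 0], "grip": 0}
    - {"translation": [0, 0, 0.0], "rot": [0, 0, 0], "grip": 0}

```text
t: 4.73
eef_pos: [0.5889, 0.2597, 0.0637]
tool_rot: [0.0, 0.783, 0.621, 0.0]
contact_force: [0.2, 1.0, -0.4]
gripper_width: -0.003
```

Emit:
send_rows:
  commands:
    - {"translation": [0, 0, 0.001], "rot": [0, 0, 0], "grip": 0}
    - {"translation": [0, 0, 0.001], "rot": [0, 0, 0], "grip": 0}
    - {"translation": [0, 0, 0.001], "rot": [0, 0, 0], "grip": 0}
    - {"translation": [0, 0, 0.0005], "rot": [0, 0, 0], "grip": 0}
    - {"translation": [0, 0, 0.0], "rot": [0, 0, 0], "grip": 0}

```text
t: 5.15
eef_pos: [0.5888, 0.2597, 0.0602]
tool_rot: [0.0, 0.783, 0.621, 0.0]
contact_force: [-1.2, -1.2, 3.5]
gripper_width: 0.0
```

Emit:
send_rows:
  commands:
    - {"translation": [0, 0, 0.0004], "rot": [0, 0, 0], "grip": 0}
    - {"translation": [0, 0, 0.0], "rot": [0, 0, 0], "grip": 0}
    - {"translation": [0, 0, 0.0], "rot": [0, 0, 0], "grip": 0}
    - {"translation": [0, 0, 0.0], "rot": [0, 0, 0], "grip": 0}
    - {"translation": [0, 0, 0.0], "rot": [0, 0, 0], "grip": 0}

```text
t: 5.57
eef_pos: [0.5889, 0.2598, 0.0602]
tool_rot: [0.0, 0.783, 0.621, 0.0]
contact_force: [-1.5, -0.7, 6.2]
gripper_width: 0.001
```

```bash
python3 -c "
from h import *
o=st();print(plan(o['eef_pos'],o['tool_rot'],[.4989,.2799,.06],76.9))"
```

```text
t 5.57 p [588.9 259.8  60.2] yaw 76.85 zax [ 8.e-04  1.e-04 -1.e+00] F [-1.5  -0.74  6.22] w 0.001 q [ 0.07  0.81 -0.85  1.72  0.73  0.96  0.26]
(array([ -0.9, -92.2,   0.1]), array([ 0.04, -0.02, -0.05]))
```

Emit:
send_rows:
  commands:
    - {"translation": [0, -0.002, 0], "rot": [0, 0, 0], "grip": 0}
    - {"translation": [0, -0.003, 0], "rot": [0, 0, 0], "grip": 0}
    - {"translation": [0, -0.005, 0], "rot": [0, 0, 0], "grip": 0}
    - {"translation": [0, -0.005, 0], "rot": [0, 0, 0], "grip": 0}
    - {"translation": [0, -0.005, 0], "rot": [0, 0, 0], "grip": 0}

```text
t: 5.98
eef_pos: [0.5699, 0.2647, 0.0602]
tool_rot: [0.0, 0.783, 0.621, 0.001]
contact_force: [1.2, -0.2, 5.5]
gripper_width: -0.0
```

```bash
python3 -c "
from h import *
st()
r=shot('scene','s2');crop(r,320,140,440,260,5,'pics/s2.png')"
```

```text
t 5.98 p [569.9 264.7  60.2] yaw 76.84 zax [ 0.002  0.001 -1.   ] F [ 1.17 -0.18  5.47] w -0.0 q [ 0.06  0.79 -0.86  1.76  0.74  0.94  0.23]
```

View pics/s2.png

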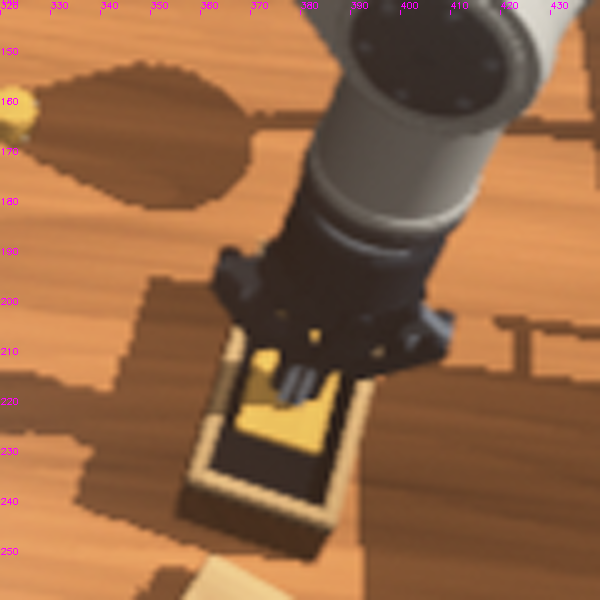

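The plaque's rear edge has moved with the fingers, so the drag is working. I'll continue.

Emit:
send_rows:
  commands:
    - {"translation": [0, -0.006, 0], "rot": [0, 0, 0], "grip": 0}
    - {"translation": [0, -0.006, 0], "rot": [0, 0, 0], "grip": 0}
    - {"translation": [0, -0.006, 0], "rot": [0, 0, 0], "grip": 0}
    - {"translation": [0, -0.006, 0], "rot": [0, 0, 0], "grip": 0}
    - {"translation": [0, -0.006, 0], "rot": [0, 0, 0], "grip": 0}

```text
t: 6.45
eef_pos: [0.5406, 0.2716, 0.0602]
tool_rot: [0.0, 0.783, 0.621, 0.001]
contact_force: [0.8, 0.7, 6.0]
gripper_width: 0.003
```

Emit:
send_rows:
  commands:
    - {"translation": [0, -0.006, 0], "rot": [0, 0, 0], "grip": 0}
    - {"translation": [0, -0.005, 0], "rot": [0, 0, 0], "grip": 0}
    - {"translation": [0, -0.005, 0], "rot": [0, 0, 0], "grip": 0}
    - {"translation": [0, -0.005, 0], "rot": [0, 0, 0], "grip": 0}
    - {"translation": [0, -0.003, 0], "rot": [0, 0, 0], "grip": 0}

```text
t: 6.87
eef_pos: [0.5168, 0.2772, 0.0601]
tool_rot: [0.0, 0.783, 0.622, 0.001]
contact_force: [1.0, 0.4, 5.2]
gripper_width: 0.001
```

```bash
python3 -c "
from h import *
st()
r=shot('scene','s3');crop(r,320,140,440,260,5,'pics/s3.png')
r=shot('top','t3');crop(r,75,150,195,280,5,'pics/t3.png')"
```

```text
t 6.87 p [516.8 277.2  60.1] yaw 76.87 zax [ 0.0017  0.001  -1.    ] F [1.04 0.4  5.2 ] w 0.001 q [ 0.04  0.75 -0.87  1.87  0.74  0.89  0.14]
```

View pics/s3.png

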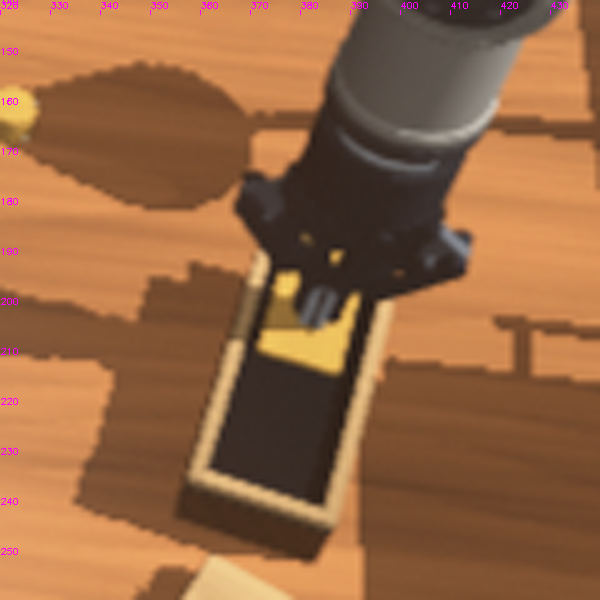

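View pics/t3.png

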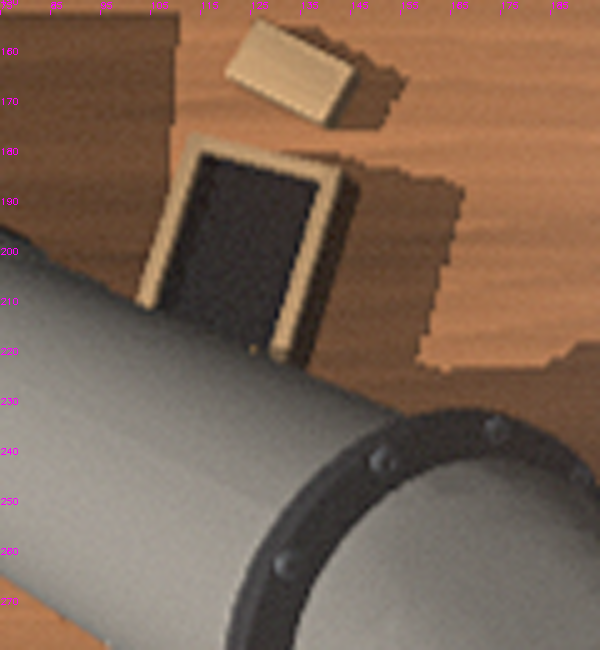

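```bash
python3 -c "
from h import *
r=np.load('pics/s3.npz')
th=np.radians(-13);ex=np.array([np.cos(th),np.sin(th)]);ey=np.array([-ex[1],ex[0]]);O=np.array([.5622,.2653])
for u,v in((371.1,208.5),(387.1,214.3)):
    p=atz(r,u,v,.043)[:2];print(p,(p-O)@ex,(p-O)@ey)
p=np.array([.5168,.2772]);print((p-O)@ex,(p-O)@ey)"
```

```text
[0.54035256 0.24660805] -0.017082714326339236 -0.023127476764358
[0.55353186 0.29047568] -0.014109270488832348 0.022580525611160206
-0.046913318487941676 0.0013822259037328502
```

Emit:
send_rows:
  commands:
    - {"translation": [0, -0.004, 0], "rot": [0, 0, 0], "grip": 0}
    - {"translation": [0, -0.005, 0], "rot": [0, 0, 0], "grip": 0}
    - {"translation": [0, -0.005, 0], "rot": [0, 0, 0], "grip": 0}
    - {"translation": [0, -0.003, 0], "rot": [0, 0, 0], "grip": 0}
    - {"translation": [0, 0, 0], "rot": [0, 0, 0], "grip": 0}

```text
t: 7.38
eef_pos: [0.4998, 0.2812, 0.0601]
tool_rot: [-0.0, 0.783, 0.622, 0.001]
contact_force: [-1.0, 0.5, 7.1]
gripper_width: -0.002
```

Emit:
send_rows:
  commands:
    - {"translation": [0, 0, -0.001], "rot": [0, 0, 0], "grip": 0}
    - {"translation": [0, 0, -0.004], "rot": [0, 0, 0], "grip": 0}
    - {"translation": [0, 0, -0.01], "rot": [0, 0, 0], "grip": 0}
    - {"translation": [0, 0, -0.02], "rot": [0, 0, 0], "grip": 0.07}
    - {"translation": [0, 0, -0.02], "rot": [0, 0, 0], "grip": 0.07}

```text
t: 7.8
eef_pos: [0.4994, 0.28, 0.1149]
tool_rot: [-0.0, 0.783, 0.622, -0.001]
contact_force: [-0.4, -0.1, 0.6]
gripper_width: 0.273
```

```bash
python3 -c "
from h import *
st()
r=shot('scene','s4');crop(r,320,140,440,260,5,'pics/s4.png')"
```

```text
t 7.8 p [499.4 280.  114.9] yaw 76.87 zax [-1.8e-03 -7.0e-04 -1.0e+00] F [-0.36 -0.06  0.57] w 0.273 q [ 0.07  0.66 -0.94  1.87  0.65  0.95  0.17]
```

View pics/s4.png

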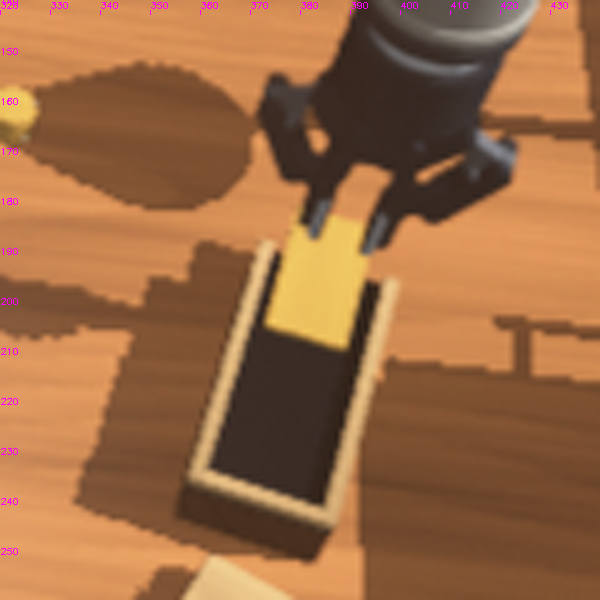

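```bash
python3 -c "
from h import *
r=np.load('pics/s4.npz')
th=np.radians(-13);ex=np.array([np.cos(th),np.sin(th)]);ey=np.array([-ex[1],ex[0]]);O=np.array([.5622,.2653])
P=[]
for x,y in((265,327),(347,350)):
    p=atz(r,320+x/5-.5,140+y/5-.5,.043)[:2];P.append(p);print(p,(p-O)@ex,(p-O)@ey)
d=P[1]-P[0];print('yaw jaw',np.degrees(np.arctan2(d[1],d[0])))
c=(P[0]+P[1])/2
g=O+ex*-.102+ey*((c-O)@ey);print('grasp',g)
o=st();print(plan(o['eef_pos'],o['tool_rot'],[*g,.0435],76.9))
"
```

```text
[0.52752687 0.25063144] -0.03048475518832442 -0.022092368289066973
[0.53668689 0.29595032] -0.031754032811982226 0.02412554994594666
yaw jaw 78.57311230760892
grasp [0.46304294 0.28923554]
t 7.85 p [501.2 281.9 119.1] yaw 76.87 zax [ 0.0035  0.0025 -1.    ] F [0.5  0.05 2.59] w 0.361 q [ 0.07  0.66 -0.94  1.86  0.65  0.96  0.17]
(array([ -1.7, -39. ,  75.5]), array([ 0.16, -0.19, -0.03]))
```

Emit:
send_rows:
  commands:
    - {"translation": [-0.0015, -0.01, 0], "rot": [0, 0, 0], "grip": 0.066}
    - {"translation": [0, -0.01, 0], "rot": [0, 0, 0], "grip": 0.066}
    - {"translation": [0, -0.01, 0], "rot": [0, 0, 0], "grip": 0.066}
    - {"translation": [0, -0.009, 0], "rot": [0, 0, 0], "grip": 0.066}
    - {"translation": [0, 0, 0], "rot": [0, 0, 0], "grip": 0.066}

```text
t: 8.27
eef_pos: [0.4585, 0.2883, 0.1139]
tool_rot: [-0.0, 0.782, 0.623, -0.001]
contact_force: [0.4, -0.3, 0.9]
gripper_width: 0.776
```

```bash
python3 -c "
from h import *
o=st();print(plan(o['eef_pos'],o['tool_rot'],[.4630,.2892,.0435],76.9))
r=shot('scene','s5');crop(r,320,140,440,260,5,'pics/s5.png')
r=shot('top','t5');crop(r,75,150,195,280,5,'pics/t5.png')
"
```

```text
t 8.27 p [458.5 288.3 113.9] yaw 77.06 zax [-2.e-03 -9.e-04 -1.e+00] F [ 0.44 -0.26  0.93] w 0.776 q [ 0.05  0.63 -0.96  1.94  0.65  0.92  0.11]
(array([ 2. ,  4.3, 70.4]), array([-0.1 ,  0.08,  0.16]))
```

View pics/s5.png

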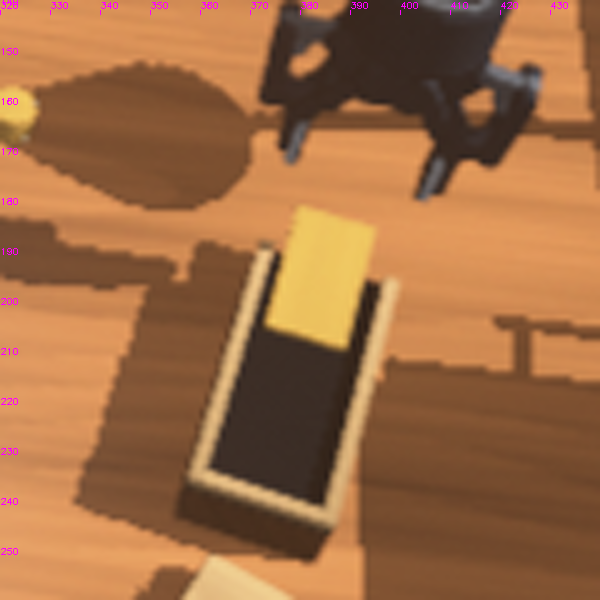

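View pics/t5.png

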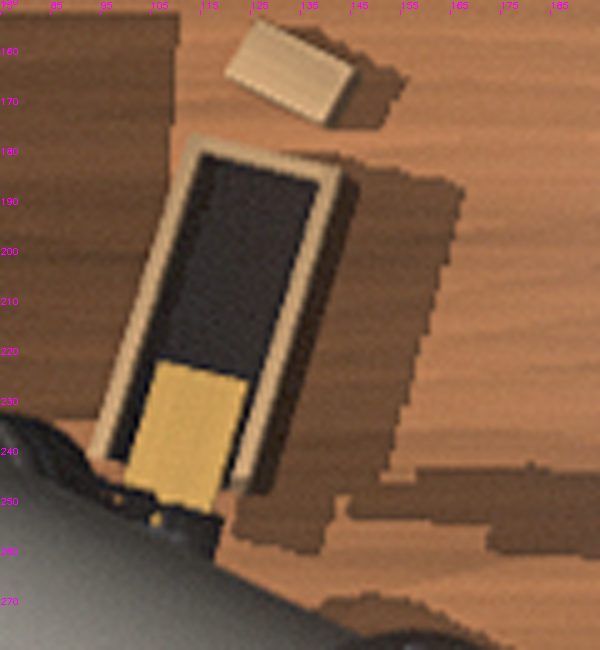

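```bash
python3 -c "
from h import *
r=np.load('pics/s5.npz')
th=np.radians(-13);ex=np.array([np.cos(th),np.sin(th)]);ey=np.array([-ex[1],ex[0]]);O=np.array([.5622,.2653])
P=np.array([atz(r,320+x/5-.5,140+y/5-.5,.043)[:2] for x,y in((299,205),(376,228),(347,350),(264,327))])
print(P,P.mean(0),(P.mean(0)-O)@ex,(P.mean(0)-O)@ey)
for i in range(4):
  d=P[(i+1)%4]-P[i];print(np.hypot(*d),np.degrees(np.arctan2(d[1],d[0])))
"
```

```text
[[0.4376445  0.27135604]
 [0.44829041 0.31546143]
 [0.53668689 0.29595032]
 [0.52760662 0.25007248]] [0.4875571  0.28321007] -0.07675869257641008 0.0006600349937612715
0.04537202004274658 76.42983179406798
0.09052414968562611 -12.446907481395908
0.046767796557279924 -101.19544460636024
0.09244552162980063 166.68949724401034
```

Emit:
send_rows:
  commands:
    - {"translation": [0, 0.002, 0.008], "rot": [0, 0, 0], "grip": 0.066}
    - {"translation": [0, 0, 0.01], "rot": [0, 0, 0], "grip": 0.066}
    - {"translation": [0, 0, 0.01], "rot": [0, 0, 0], "grip": 0.066}
    - {"translation": [0, 0, 0.008], "rot": [0, 0, 0], "grip": 0.066}
    - {"translation": [0, 0, 0], "rot": [0, 0, 0], "grip": 0.066}

```text
t: 8.78
eef_pos: [0.4627, 0.2862, 0.076]
tool_rot: [-0.0, 0.783, 0.621, -0.002]
contact_force: [-0.3, -1.1, 0.4]
gripper_width: 0.773
```

```bash
python3 -c "
from h import *
o=st();print(plan(o['eef_pos'],o['tool_rot'],[.4630,.2890,.040],76.9))
"
```

```text
t 8.78 p [462.7 286.2  76. ] yaw 76.85 zax [-0.0031 -0.0019 -1.    ] F [-0.26 -1.1   0.41] w 0.773 q [ 0.02  0.68 -0.91  1.96  0.71  0.87  0.07]
(array([ 2.8, -0.3, 36. ]), array([-0.15,  0.14, -0.05]))
```

Emit:
send_rows:
  commands:
    - {"translation": [0.001, 0, 0.008], "rot": [0, 0, 0], "grip": 0.066}
    - {"translation": [0, 0, 0.01], "rot": [0, 0, 0], "grip": 0.066}
    - {"translation": [0, 0, 0.01], "rot": [0, 0, 0], "grip": 0.066}
    - {"translation": [0, 0, 0.007], "rot": [0, 0, 0], "grip": 0.066}
    - {"translation": [0, 0, 0], "rot": [0, 0, 0], "grip": 0.066}

```text
t: 9.2
eef_pos: [0.4631, 0.2875, 0.0416]
tool_rot: [-0.0, 0.783, 0.622, -0.001]
contact_force: [0.5, -0.9, 0.3]
gripper_width: 0.772
```

```bash
python3 -c "
from h import *
o=st();print(plan(o['eef_pos'],o['tool_rot'],[.4630,.2890,.040],76.9))
r=shot('scene','s6');crop(r,320,140,440,260,5,'pics/s6.png')
o=st();print(plan(o['eef_pos'],o['tool_rot'],[.4630,.2890,.040],76.9))
"
```

```text
t 9.2 p [463.1 287.5  41.6] yaw 76.86 zax [-0.0022 -0.0016 -1.    ] F [ 0.51 -0.87  0.34] w 0.772 q [-0.02  0.73 -0.86  1.97  0.76  0.81  0.02]
(array([ 1.5, -0.4,  1.6]), array([-0.1 ,  0.12, -0.04]))
t 9.25 p [463.3 287.9  42.4] yaw 76.87 zax [-1.5e-03 -9.0e-04 -1.0e+00] F [-0.03 -0.08 -0.04] w 0.767 q [-0.02  0.72 -0.86  1.97  0.76  0.81  0.02]
(array([ 1. , -0.6,  2.4]), array([-0.07,  0.07, -0.03]))
```

View pics/s6.png

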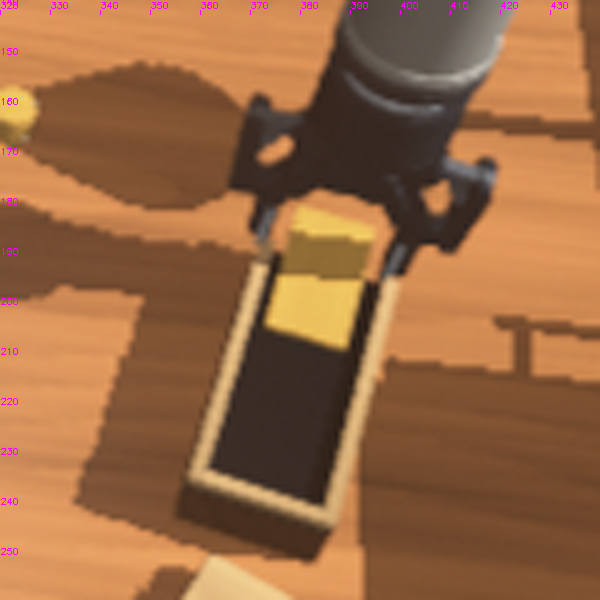

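Emit:
send_rows:
  commands:
    - {"translation": [0.0005, 0, 0.002], "rot": [0, 0, 0], "grip": 0.06}
    - {"translation": [0, 0, 0], "rot": [0, 0, 0], "grip": 0.053}
    - {"translation": [0, 0, 0], "rot": [0, 0, 0], "grip": 0.048}
    - {"translation": [0, 0, 0], "rot": [0, 0, 0], "grip": 0.044}
    - {"translation": [0, 0, 0], "rot": [0, 0, 0], "grip": 0.035}
  force: 60

```text
t: 9.67
eef_pos: [0.4642, 0.2889, 0.042]
tool_rot: [0.0, 0.783, 0.621, 0.0]
contact_force: [-0.0, 0.3, 3.6]
gripper_width: 0.514
```

Emit:
send_rows:
  commands:
    - {"translation": [0, 0, 0], "rot": [0, 0, 0], "grip": 0.03}
    - {"translation": [0, 0, 0], "rot": [0, 0, 0], "grip": 0.03}
    - {"translation": [0, 0, 0], "rot": [0, 0, 0], "grip": 0.03}
    - {"translation": [0, 0, 0], "rot": [0, 0, 0], "grip": 0.03}
    - {"translation": [0, 0, 0], "rot": [0, 0, 0], "grip": 0.03}

```text
t: 10.08
eef_pos: [0.4642, 0.2889, 0.0418]
tool_rot: [0.0, 0.783, 0.622, 0.0]
contact_force: [-1.4, -1.2, 5.1]
gripper_width: 0.511
```

```bash
python3 -c "
from h import *
r=shot('scene','s7');crop(r,320,140,440,260,5,'pics/s7.png')
o=st()
"
```

```text
t 10.13 p [464.2 288.9  41.8] yaw 76.85 zax [ 7.e-04  2.e-04 -1.e+00] F [-0.92 -0.97  6.06] w 0.513 q [-0.02  0.73 -0.86  1.97  0.77  0.81  0.02]
```

View pics/s7.png

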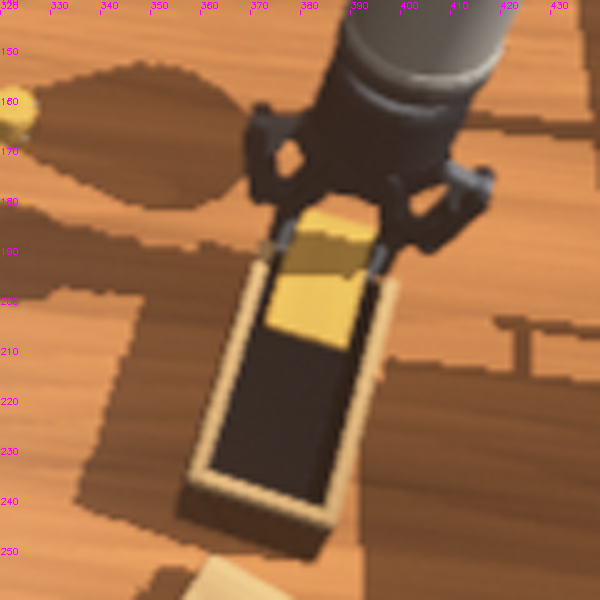

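Emit:
send_rows:
  commands:
    - {"translation": [0, 0, -0.003], "rot": [0, 0, 0], "grip": 0.03}
    - {"translation": [0, 0, -0.005], "rot": [0, 0, 0], "grip": 0.03}
    - {"translation": [0, 0, -0.008], "rot": [0, 0, 0], "grip": 0.03}
    - {"translation": [0, 0, -0.01], "rot": [0, 0, 0], "grip": 0.03}
    - {"translation": [0, 0, -0.012], "rot": [0, 0, 0], "grip": 0.03}

```text
t: 10.55
eef_pos: [0.4638, 0.2886, 0.0802]
tool_rot: [-0.0, 0.783, 0.622, -0.0]
contact_force: [0.4, 0.3, -1.3]
gripper_width: 0.512
```

Emit:
send_rows:
  commands:
    - {"translation": [0, 0, -0.014], "rot": [0, 0, 0], "grip": 0.03}
    - {"translation": [0, 0, -0.015], "rot": [0, 0, 0], "grip": 0.03}
    - {"translation": [0, 0, -0.015], "rot": [0, 0, 0], "grip": 0.03}
    - {"translation": [0, 0, -0.012], "rot": [0, 0, 0], "grip": 0.03}
    - {"translation": [0, 0, -0.006], "rot": [0, 0, 0], "grip": 0.03}

```text
t: 10.97
eef_pos: [0.4647, 0.2894, 0.1439]
tool_rot: [0.0, 0.783, 0.621, 0.001]
contact_force: [-0.5, 0.2, -1.5]
gripper_width: 0.512
```

```bash
python3 -c "
from h import *
r=shot('scene','s8');crop(r,320,120,440,240,5,'pics/s8.png')
o=st();print(plan(o['eef_pos'],o['tool_rot'],[.548,-.012,.14],89.5))
"
```

```text
t 11.02 p [464.9 289.5 144.1] yaw 76.84 zax [ 0.003   0.0015 -1.    ] F [-0.74  0.43 -1.23] w 0.514 q [ 0.08  0.59 -0.99  1.91  0.6   0.97  0.15]
(array([-274.7,  149.5,    3.9]), array([  0.16,  -0.11, -12.66]))
```

View pics/s8.png

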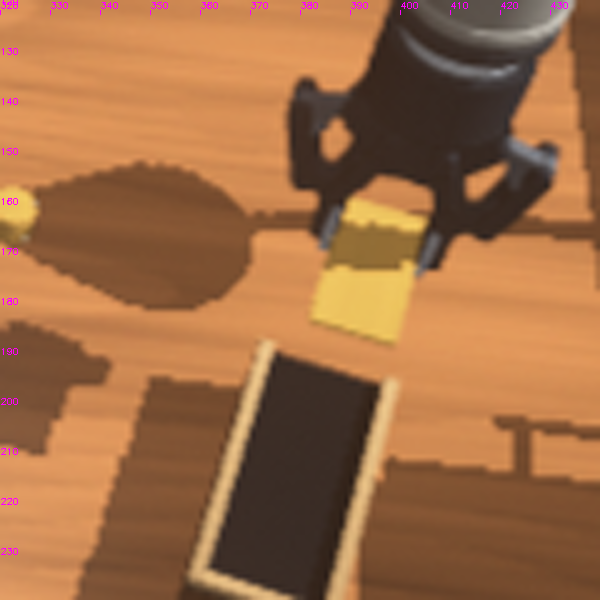

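The plaque is held level with about (312,322)–(396,344) as its rear edge in the crop, and the tray is empty. I'll check its tilt by depth while planning the transfer.

```bash
cat >> h.py <<'E'
def brass(r,box,zmin,zmax):
    p=r["pixels"].astype(int);R,G,B=p[...,0],p[...,1],p[...,2]
    u0,v0,u1,v1=box;m=np.zeros(R.shape,bool);m[v0:v1,u0:u1]=True
    m&=(R-B>55)&(G-B>30)
    v,u=np.nonzero(m);w=np.array([bydepth(r,a,b) for a,b in zip(u,v)])
    return w[(w[:,2]>zmin)&(w[:,2]<zmax)]
def plane(w):
    A=np.c_[w[:,:2]-w[:,:2].mean(0),np.ones(len(w))]
    k=np.ones(len(w),bool)
    for _ in range(3):
        c=np.linalg.lstsq(A[k],w[k,2],rcond=None)[0];k=np.abs(w[:,2]-A@c)<.003
    return len(w),np.degrees(c[:2]).round(2),c[2].round(4),w.mean(0).round(4)
E
python3 -c "
from h import *
r=np.load('pics/s8.npz')
print(plane(brass(r,(378,155,410,195),.10,.17)))
w=brass(r,(378,155,410,195),.10,.17)
print(np.round(cv2.minAreaRect((w[:,:2]*1e3).astype(np.float32))[0],1),cv2.minAreaRect((w[:,:2]*1e3).astype(np.float32))[1:])
"
```

```text
(472, array([-0.02,  0.16]), np.float64(0.1448), array([0.4897, 0.2826, 0.145 ]))
[486.4 278.6] ((60.136478424072266, 95.23371887207031), 79.30651092529297)
```

Emit:
send_rows:
  commands:
    - {"translation": [-0.015, 0.008, 0], "rot": [0, 0, 0], "grip": 0.03}
    - {"translation": [-0.025, 0.014, 0], "rot": [0, 0, 0], "grip": 0.03}
    - {"translation": [-0.03, 0.016, 0], "rot": [0, 0, 0], "grip": 0.03}
    - {"translation": [-0.03, 0.016, 0], "rot": [0, 0, 0], "grip": 0.03}
    - {"translation": [-0.03, 0.016, 0], "rot": [0, 0, 0], "grip": 0.03}

```text
t: 11.43
eef_pos: [0.5025, 0.1446, 0.1411]
tool_rot: [-0.0, 0.783, 0.622, -0.0]
contact_force: [0.1, 0.6, -0.5]
gripper_width: 0.509
```

Emit:
send_rows:
  commands:
    - {"translation": [-0.03, 0.016, 0], "rot": [0, 0, 0], "grip": 0.03}
    - {"translation": [-0.03, 0.017, 0], "rot": [0, 0, 0], "grip": 0.03}
    - {"translation": [-0.03, 0.017, 0], "rot": [0, 0, 0], "grip": 0.03}
    - {"translation": [-0.03, 0.017, 0], "rot": [0, 0, 0], "grip": 0.03}
    - {"translation": [-0.015, 0.008, 0], "rot": [0, 0, 0], "grip": 0.03}

```text
t: 11.85
eef_pos: [0.5456, -0.0079, 0.1405]
tool_rot: [0.001, 0.785, 0.619, -0.001]
contact_force: [-0.4, -0.2, -0.8]
gripper_width: 0.512
```

Emit:
send_rows:
  commands:
    - {"translation": [-0.008, 0.004, 0], "rot": [0, 0, 0], "grip": 0.03}
    - {"translation": [0, 0, 0], "rot": [0, 0, -3], "grip": 0.03}
    - {"translation": [0, 0, 0], "rot": [0, 0, -5], "grip": 0.03}
    - {"translation": [0, 0, 0], "rot": [0, 0, -4.6], "grip": 0.03}
    - {"translation": [0, 0, 0], "rot": [0, 0, 0], "grip": 0.03}

```text
t: 12.27
eef_pos: [0.5465, -0.0099, 0.1412]
tool_rot: [-0.001, 0.709, 0.705, 0.0]
contact_force: [-0.5, 0.0, -0.7]
gripper_width: 0.511
```

```bash
python3 -c "
from h import *
r=shot('scene','s9');crop(r,220,130,340,250,5,'pics/s9.png')
r=shot('top','t9');crop(r,190,120,280,250,5,'pics/t9.png')
o=st();print(plan(o['eef_pos'],o['tool_rot'],[.548,-.012,.14],89.4))
"
```

```text
t 12.37 p [546.6 -10.1 141.3] yaw 89.39 zax [-5.e-04  7.e-04 -1.e+00] F [-0.04 -0.43 -1.14] w 0.515 q [ 0.68  0.62 -1.03  1.91  0.64  0.98  0.91]
(array([-1.9,  1.4,  1.2]), array([-0.03, -0.04, -0.01]))
```

View pics/s9.png

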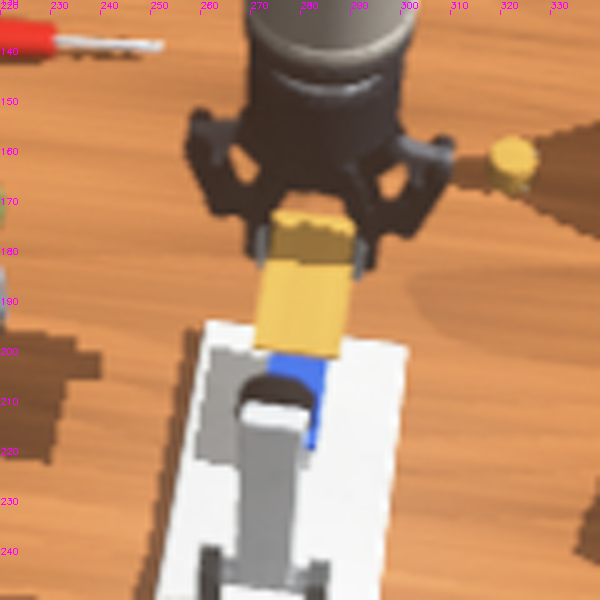

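View pics/t9.png

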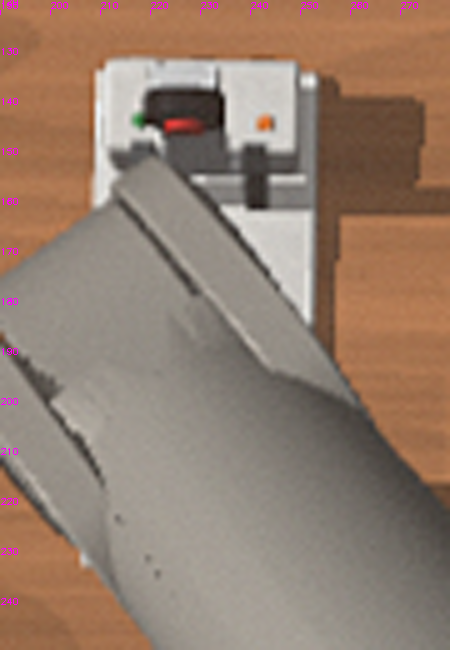

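```bash
python3 -c "
from h import *
r=np.load('pics/t9.npz')
for u,v in((220,155),(232,175),(245,190),(225,180),(215,160)):print(u,v,bydepth(r,u,v).round(3))
s=np.load('pics/s9.npz')
P=np.array([atz(s,220+x/5-.5,130+y/5-.5,.142)[:2] for x,y in((275,208),(355,215),(339,357),(254,346))])
print(P.round(4),P.mean(0))
for i in range(4):
  d=P[(i+1)%4]-P[i];print(np.hypot(*d).round(4),np.degrees(np.arctan2(d[1],d[0])).round(2))
print(plane(brass(s,(265,165,292,203),.1,.17)))
"
```

```text
220 155 [ 0.596 -0.02   0.483]
232 175 [ 0.561 -0.039  0.505]
245 190 [ 0.537 -0.058  0.518]
225 180 [ 0.556 -0.029  0.493]
215 160 [ 0.588 -0.013  0.482]
[[ 0.5237 -0.0319]
 [ 0.5224  0.0112]
 [ 0.6153  0.0121]
 [ 0.6147 -0.0319]] [ 0.56900566 -0.01012985]
0.0432 91.75
0.0929 0.56
0.044 -90.81
0.091 -179.98
(493, array([-0.82,  0.28]), np.float64(0.1416), array([ 0.5713, -0.011 ,  0.142 ]))
```

```bash
python3 -c "
from h import *
s=np.load('pics/scene0.npz')
for x,y in((175,48),(232,55),(217,175)):print(atz(s,240+x/5-.5,185+y/5-.5,.045).round(4))
crop(s,260,185,300,230,14,'pics/pad_s.png')
s=np.load('pics/s9.npz')
crop(s,250,185,310,260,9,'pics/pad_s9.png')
"
```

```text
[ 0.531  -0.0279  0.045 ]
[0.5313 0.005  0.045 ]
[0.6127 0.0052 0.045 ]
```

View pics/pad_s.png

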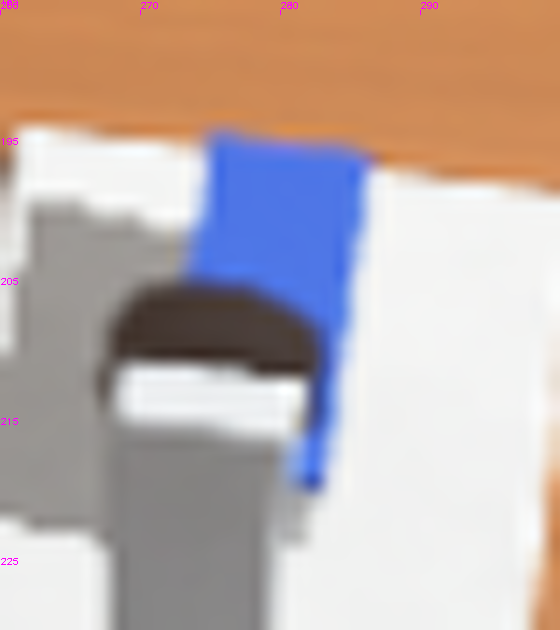

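Emit:
send_rows:
  commands:
    - {"translation": [-0.0017, 0.0018, 0.01], "rot": [0, 0, 0], "grip": 0.03}
    - {"translation": [0, 0, 0.016], "rot": [0, 0, 0], "grip": 0.03}
    - {"translation": [0, 0, 0.018], "rot": [0, 0, 0], "grip": 0.03}
    - {"translation": [0, 0, 0.016], "rot": [0, 0, 0], "grip": 0.03}
    - {"translation": [0, 0, 0.01], "rot": [0, 0, 0], "grip": 0.03}

```text
t: 12.78
eef_pos: [0.5473, -0.013, 0.0684]
tool_rot: [-0.001, 0.711, 0.703, -0.001]
contact_force: [-0.0, 0.2, -0.8]
gripper_width: 0.509
```

Emit:
send_rows:
  commands:
    - {"translation": [0, 0, 0.008], "rot": [0, 0, 0], "grip": 0.03}
    - {"translation": [0, 0, 0.005], "rot": [0, 0, 0], "grip": 0.03}
    - {"translation": [0, 0, 0.002], "rot": [0, 0, 0], "grip": 0.03}
    - {"translation": [0, 0, 0.001], "rot": [0, 0, 0], "grip": 0.03}
    - {"translation": [0, 0, 0], "rot": [0, 0, 0], "grip": 0.03}

```text
t: 13.2
eef_pos: [0.5491, -0.0126, 0.0557]
tool_rot: [0.0, 0.71, 0.704, 0.0]
contact_force: [0.4, -0.3, -1.2]
gripper_width: 0.516
```

```bash
python3 -c "
from h import *
r=shot('scene','s10');crop(r,220,130,340,250,5,'pics/s10.png')
o=st();print(plan(o['eef_pos'],o['tool_rot'],[.5484,-.0118,.047],89.5))
"
```

```text
t 13.25 p [549.2 -12.6  55.9] yaw 89.45 zax [ 0.001  0.    -1.   ] F [-0.08  0.16 -0.04] w 0.511 q [ 0.6   0.73 -0.92  1.95  0.78  0.86  0.82]
(array([ 0.8, -0.8,  8.9]), array([ 0.05, -0.  , -0.05]))
```

View pics/s10.png

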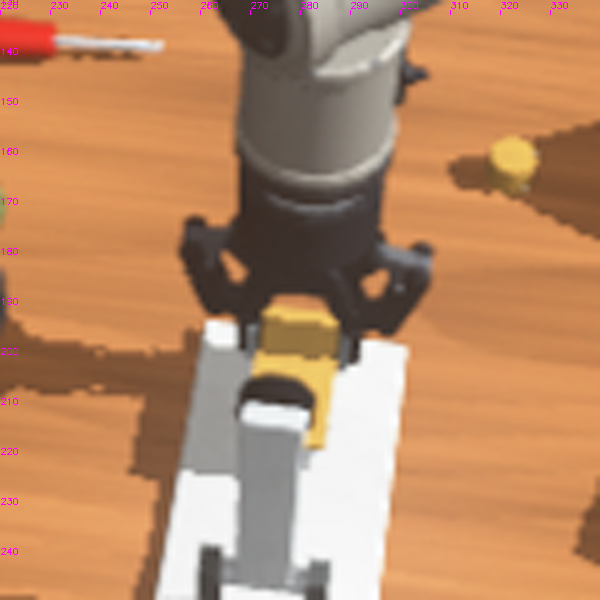

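Emit:
send_rows:
  commands:
    - {"translation": [0.0008, -0.0008, 0.003], "rot": [0, 0, 0], "grip": 0.03}
    - {"translation": [0, 0, 0.003], "rot": [0, 0, 0], "grip": 0.03}
    - {"translation": [0, 0, 0.001], "rot": [0, 0, 0], "grip": 0.03}
    - {"translation": [0, 0, 0], "rot": [0, 0, 0], "grip": 0.03}
    - {"translation": [0, 0, 0], "rot": [0, 0, 0], "grip": 0.03}

```text
t: 13.67
eef_pos: [0.548, -0.0119, 0.0484]
tool_rot: [-0.0, 0.71, 0.704, -0.0]
contact_force: [-0.6, -0.4, -0.5]
gripper_width: 0.511
```

```bash
python3 -c "
from h import *
o=st();print(plan(o['eef_pos'],o['tool_rot'],[.5484,-.0118,.047],89.5))
"
```

```text
t 13.67 p [548.  -11.9  48.4] yaw 89.45 zax [-1.e-04 -0.e+00 -1.e+00] F [-0.61 -0.45 -0.53] w 0.511 q [ 0.59  0.74 -0.91  1.96  0.79  0.85  0.81]
(array([0.2, 0.4, 1.4]), array([-0.01,  0.  , -0.05]))
```

Emit:
send_rows:
  commands:
    - {"translation": [0, 0.0003, 0.0007], "rot": [0, 0, 0], "grip": 0.03}
    - {"translation": [0, 0, 0.0006], "rot": [0, 0, 0], "grip": 0.03}
    - {"translation": [0, 0, 0.0004], "rot": [0, 0, 0], "grip": 0.03}
    - {"translation": [0, 0, 0], "rot": [0, 0, 0], "grip": 0.03}
    - {"translation": [0, 0, 0], "rot": [0, 0, 0], "grip": 0.03}

```text
t: 14.08
eef_pos: [0.5485, -0.0119, 0.0472]
tool_rot: [0.0, 0.71, 0.704, 0.0]
contact_force: [-2.0, -0.9, 5.5]
gripper_width: 0.508
```

```bash
python3 -c "
from h import *
o=st()
"
```

```text
t 14.08 p [548.5 -11.9  47.2] yaw 89.45 zax [ 5.e-04 -4.e-04 -1.e+00] F [-2.01 -0.89  5.47] w 0.508 q [ 0.59  0.74 -0.91  1.96  0.79  0.85  0.8 ]
```

```bash
python3 -c "
from h import *
r=shot('scene','s11');crop(r,255,180,305,232,12,'pics/s11.png')
"
```

```text
(no output)
```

View pics/s11.png

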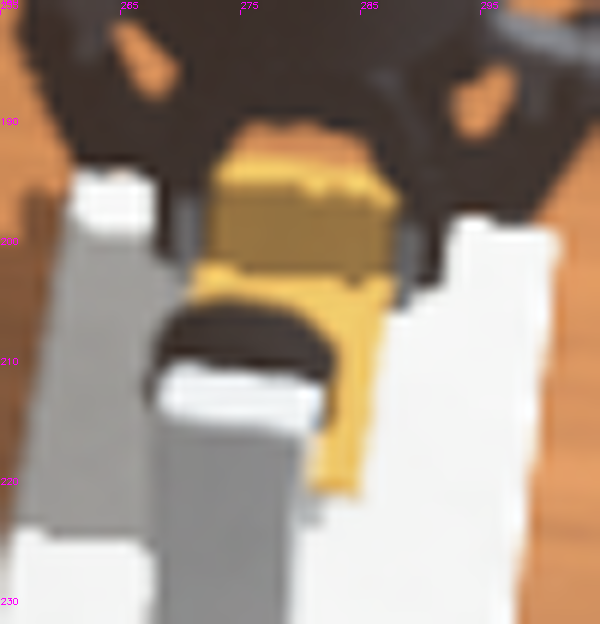

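```bash
python3 -c "
from h import *
s=np.load('pics/s11.npz')
for x,y in((360,497),(362,487),(385,310),(190,292),(375,175),(222,160)):print(x,y,atz(s,255+x/12-.5,180+y/12-.5,.048).round(4))
"
```

```text
360 497 [0.6184 0.0101 0.048 ]
362 487 [0.6157 0.0103 0.048 ]
385 310 [0.5666 0.0105 0.048 ]
190 292 [ 0.568  -0.0354  0.048 ]
375 175 [0.5285 0.0042 0.048 ]
222 160 [ 0.5293 -0.0325  0.048 ]
```

Emit:
send_rows:
  commands:
    - {"translation": [0, 0, -0.0015], "rot": [0, 0, 0], "grip": 0.03}
    - {"translation": [0.0008, 0.0003, 0], "rot": [0, 0, 0], "grip": 0.03}
    - {"translation": [0, 0, 0], "rot": [0, 0, 0], "grip": 0.03}
    - {"translation": [0, 0, 0.0008], "rot": [0, 0, 0], "grip": 0.03}
    - {"translation": [0, 0, 0.0003], "rot": [0, 0, 0], "grip": 0.03}

```text
t: 14.55
eef_pos: [0.5487, -0.0111, 0.0472]
tool_rot: [0.0, 0.71, 0.704, -0.0]
contact_force: [-2.3, -0.3, 5.2]
gripper_width: 0.513
```

```bash
python3 -c "
from h import *
o=st()
"
```

```text
t 14.55 p [548.7 -11.1  47.2] yaw 89.45 zax [ 1.e-04 -1.e-04 -1.e+00] F [-2.33 -0.33  5.18] w 0.513 q [ 0.59  0.74 -0.91  1.96  0.79  0.85  0.8 ]
```

Emit:
send_rows:
  commands:
    - {"translation": [0, 0, 0], "rot": [0, 0, 0], "grip": 0.046}
    - {"translation": [0, 0, 0], "rot": [0, 0, 0], "grip": 0.052}
    - {"translation": [0, 0, 0], "rot": [0, 0, 0], "grip": 0.06}
    - {"translation": [0, 0, 0], "rot": [0, 0, 0], "grip": 0.068}
    - {"translation": [0, 0, 0], "rot": [0, 0, 0], "grip": 0.068}
  force: 20

```text
t: 14.97
eef_pos: [0.5486, -0.0111, 0.0471]
tool_rot: [0.0, 0.71, 0.704, 0.0]
contact_force: [-0.5, -0.2, 0.8]
gripper_width: 0.798
```

```bash
python3 -c "
from h import *
r=shot('scene','s12');crop(r,255,180,305,232,12,'pics/s12.png')
o=st()
"
```

```text
t 15.02 p [548.6 -11.1  47.1] yaw 89.45 zax [ 0.  0. -1.] F [ 0.12 -0.06 -0.79] w 0.797 q [ 0.59  0.74 -0.91  1.96  0.79  0.85  0.8 ]
```

View pics/s12.png

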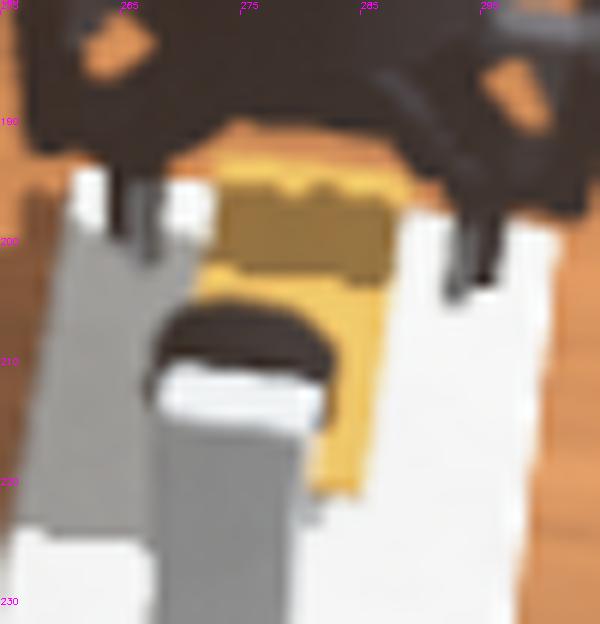

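The plaque stays lying on the pad after release (front edge near (215–410,170–190), far right corner (362,490) in the crop). I'll raise straight up and check it from the top.

Emit:
send_rows:
  commands:
    - {"translation": [0, 0, -0.006], "rot": [0, 0, 0], "grip": 0.068}
    - {"translation": [0, 0, -0.015], "rot": [0, 0, 0], "grip": 0.068}
    - {"translation": [0, 0, -0.025], "rot": [0, 0, 0], "grip": 0.068}
    - {"translation": [0, 0, -0.03], "rot": [0, 0, 0], "grip": 0.068}
    - {"translation": [0, 0, -0.03], "rot": [0, 0, 0], "grip": 0.068}

```text
t: 15.43
eef_pos: [0.5483, -0.0107, 0.1553]
tool_rot: [-0.0, 0.71, 0.704, 0.0]
contact_force: [1.3, 0.4, 0.0]
gripper_width: 0.799
```

Emit:
send_rows:
  commands:
    - {"translation": [0, 0, -0.03], "rot": [0, 0, 0], "grip": 0.03}
    - {"translation": [0, 0, -0.02], "rot": [0, 0, 7], "grip": 0}
    - {"translation": [0, 0, 0], "rot": [0, 0, 7.1], "grip": 0}
    - {"translation": [0, 0, 0], "rot": [0, 0, 7.1], "grip": 0}
    - {"translation": [0, 0, 0], "rot": [0, 0, 7.1], "grip": 0}
  force: 60

```text
t: 15.85
eef_pos: [0.5488, -0.0108, 0.2051]
tool_rot: [0.001, 0.862, 0.506, 0.001]
contact_force: [-0.5, -0.2, -0.4]
gripper_width: 0.081
```

Emit:
send_rows:
  commands:
    - {"translation": [0, 0, 0], "rot": [0, 0, 7.1], "grip": 0}
    - {"translation": [0, 0, 0], "rot": [0, 0, 7.1], "grip": 0}
    - {"translation": [0, 0, 0], "rot": [0, 0, 7.1], "grip": 0}
    - {"translation": [0, 0, 0], "rot": [0, 0, 7.1], "grip": 0}
    - {"translation": [0, 0, 0], "rot": [0, 0, 7.1], "grip": 0}

```text
t: 16.27
eef_pos: [0.5486, -0.0106, 0.2046]
tool_rot: [-0.0, 0.976, 0.219, 0.001]
contact_force: [0.4, 0.3, -0.0]
gripper_width: 0.0
```

Emit:
send_rows:
  commands:
    - {"translation": [0, 0, 0], "rot": [0, 0, 7.1], "grip": 0}
    - {"translation": [0, 0, 0], "rot": [0, 0, 7.1], "grip": 0}
    - {"translation": [0, 0, 0], "rot": [0, 0, 7.1], "grip": 0}
    - {"translation": [0, 0, 0], "rot": [0, 0, 7.1], "grip": 0}
    - {"translation": [0, 0, 0], "rot": [0, 0, 1.5], "grip": 0}

```text
t: 16.68
eef_pos: [0.5487, -0.0105, 0.2045]
tool_rot: [-0.0, 0.999, -0.039, 0.001]
contact_force: [0.3, 0.2, 0.4]
gripper_width: 0.001
```

```bash
python3 -c "
from h import *
o=st();print(plan(o['eef_pos'],o['tool_rot'],[.548,-.29,.2],-4.4))
r=shot('scene','s13');crop(r,240,185,300,240,10,'pics/s13.png')
"
```

```text
t 16.68 p [548.7 -10.5 204.5] yaw -4.47 zax [ 1.4e-03  1.0e-04 -1.0e+00] F [0.34 0.16 0.38] w 0.001 q [ 0.48  0.41 -0.72  1.87  0.32  0.98 -0.46]
(array([ 21.1, 278.7,   4.5]), array([-0.01, -0.08, -0.07]))
```

View pics/s13.png

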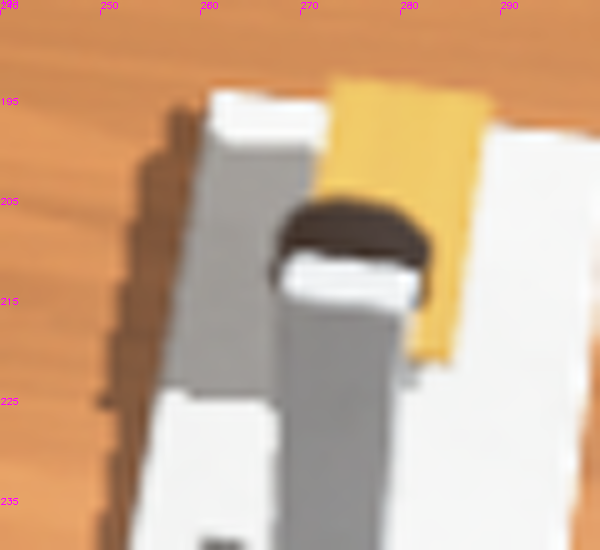

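Emit:
send_rows:
  commands:
    - {"translation": [0.002, 0.02, 0], "rot": [0, 0, 0], "grip": 0}
    - {"translation": [0.003, 0.035, 0], "rot": [0, 0, 0], "grip": 0}
    - {"translation": [0.003, 0.036, 0], "rot": [0, 0, 0], "grip": 0}
    - {"translation": [0.003, 0.036, 0], "rot": [0, 0, 0], "grip": 0}
    - {"translation": [0.003, 0.036, 0], "rot": [0, 0, 0], "grip": 0}

```text
t: 17.15
eef_pos: [0.5504, -0.176, 0.2039]
tool_rot: [-0.0, 0.999, -0.035, 0.0]
contact_force: [0.8, -1.0, 0.3]
gripper_width: 0.001
```

Emit:
send_rows:
  commands:
    - {"translation": [0.003, 0.036, 0], "rot": [0, 0, 0], "grip": 0}
    - {"translation": [0.002, 0.036, 0], "rot": [0, 0, 0], "grip": 0}
    - {"translation": [0.001, 0.03, 0], "rot": [0, 0, 0], "grip": 0}
    - {"translation": [0, 0.014, 0], "rot": [0, 0, 0], "grip": 0}
    - {"translation": [0, 0, 0], "rot": [0, 0, 0], "grip": 0}

```text
t: 17.57
eef_pos: [0.5467, -0.2955, 0.2031]
tool_rot: [0.001, 0.999, -0.039, -0.0]
contact_force: [-0.4, 0.3, -0.4]
gripper_width: 0.003
```

```bash
python3 -c "
from h import *
o=st();print(plan(o['eef_pos'],o['tool_rot'],[.547,-.287,.117],-4.4))
r=shot('scene','s14');crop(r,150,110,270,230,5,'pics/s14.png')
t=shot('top','t14');crop(t,195,175,265,240,8,'pics/t14.png')
"
```

```text
t 17.57 p [ 546.7 -295.5  203.1] yaw -4.46 zax [-3.0e-04 -1.1e-03 -1.0e+00] F [-0.45  0.34 -0.41] w 0.003 q [ 0.86  0.51 -0.63  1.7   0.34  1.04  0.04]
(array([-0.3, -8.6, 86.1]), array([ 0.07,  0.01, -0.06]))
```

View pics/s14.png

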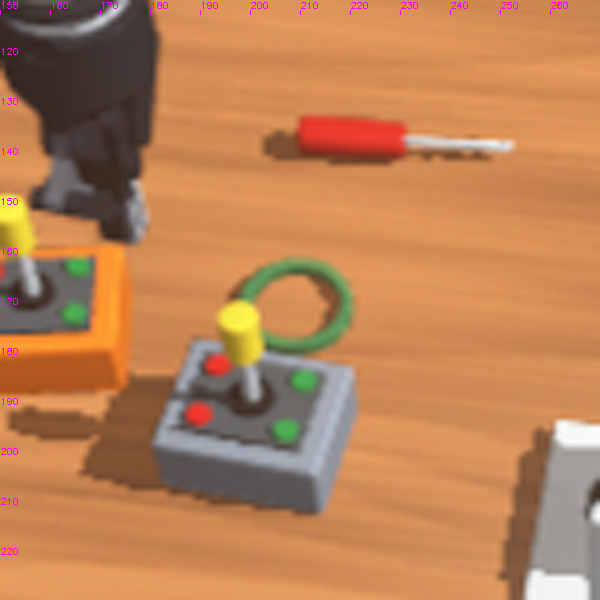

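View pics/t14.png

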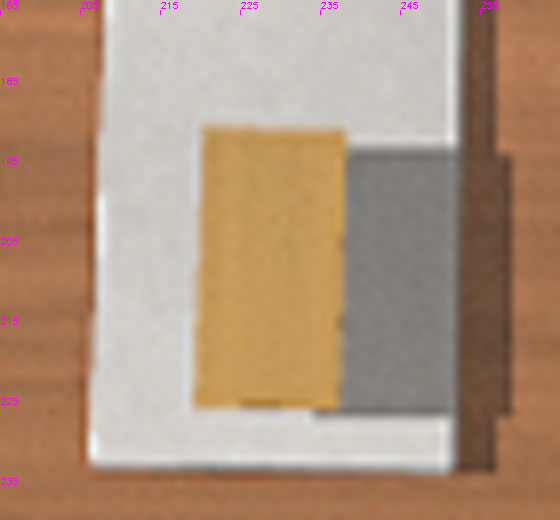

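```bash
python3 -c "
from h import *
t=np.load('pics/t14.npz')
P=np.array([atz(t,195+x/8-.5,175+y/8-.5,.048)[:2] for x,y in((203,127),(346,129),(341,408),(194,408))])
print(P.round(4),P.mean(0))
for i in range(4):
  d=P[(i+1)%4]-P[i];print(np.hypot(*d).round(4),np.degrees(np.arctan2(d[1],d[0])).round(2))
print(plane(brass(t,(218,188,242,228),.03,.06)))
s=np.load('pics/s14.npz')
print('dots scene',[atz(s,150+x/5-.5,110+y/5-.5,.05).round(4) for x,y in((218,365),(305,380),(287,430),(200,413))],np.mean([atz(s,150+x/5-.5,110+y/5-.5,.05).round(4) for x,y in((218,365),(305,380),(287,430),(200,413))],0))
print('knobtop',atz(s,150+238/5-.5,110+316/5-.5,.129))
# pad again same crop
t0=np.load('pics/top0.npz'); crop(t0,195,175,265,240,8,'pics/t0pad.png')
"
```

```text
[[ 0.6188  0.0102]
 [ 0.6185 -0.0354]
 [ 0.5292 -0.0348]
 [ 0.529   0.0114]] [ 0.57387091 -0.01215183]
0.0456 -90.36
0.0893 179.64
0.0462 90.33
0.0898 -0.76
(632, array([ 0.64, -0.08]), np.float64(0.0484), array([ 0.5733, -0.0119,  0.0485]))
dots scene [array([ 0.527 , -0.2677,  0.05  ]), array([ 0.5305, -0.2152,  0.05  ]), array([ 0.5666, -0.2181,  0.05  ]), array([ 0.562 , -0.2701,  0.05  ])] [ 0.546525 -0.242775  0.05    ]
knobtop [ 0.54875177 -0.24114083  0.129     ]
```

View pics/t0pad.png

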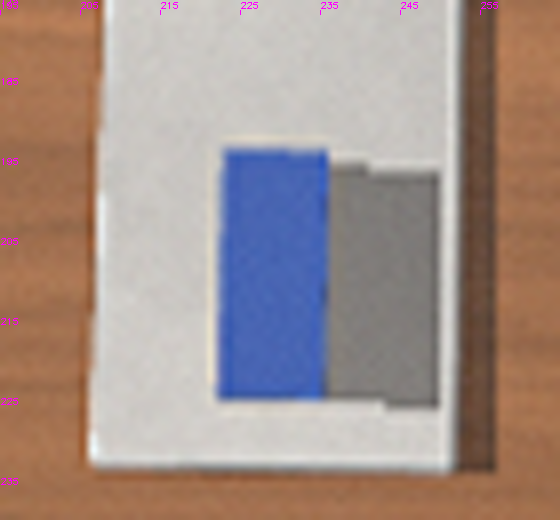

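Emit:
send_rows:
  commands:
    - {"translation": [-0.001, 0, 0.012], "rot": [0, 0, 0], "grip": 0}
    - {"translation": [0, 0, 0.022], "rot": [0, 0, 0], "grip": 0}
    - {"translation": [0, 0, 0.024], "rot": [0, 0, 0], "grip": 0}
    - {"translation": [0, 0, 0.018], "rot": [0, 0, 0], "grip": 0}
    - {"translation": [0, 0, 0.008], "rot": [0, 0, 0], "grip": 0}

```text
t: 18.08
eef_pos: [0.5456, -0.2877, 0.116]
tool_rot: [-0.001, 0.999, -0.035, -0.002]
contact_force: [0.3, -0.4, -0.3]
gripper_width: -0.001
```

Emit:
send_rows:
  commands:
    - {"translation": [0, -0.004, 0.002], "rot": [0, 0, 0], "grip": 0}
    - {"translation": [0, -0.006, 0], "rot": [0, 0, 0], "grip": 0}
    - {"translation": [0, -0.006, 0], "rot": [0, 0, 0], "grip": 0}
    - {"translation": [0, -0.004, 0], "rot": [0, 0, 0], "grip": 0}
    - {"translation": [0, 0, 0], "rot": [0, 0, 0], "grip": 0}

```text
t: 18.5
eef_pos: [0.5495, -0.269, 0.1184]
tool_rot: [0.0, 0.999, -0.036, 0.001]
contact_force: [-0.3, -1.1, -0.6]
gripper_width: 0.002
```

```bash
python3 -c "
from h import *
o=st()
r=shot('scene','s15');crop(r,150,110,270,230,5,'pics/s15.png')
"
```

```text
t 18.5 p [ 549.5 -269.   118.4] yaw -4.11 zax [ 2.1e-03 -1.0e-04 -1.0e+00] F [-0.33 -1.14 -0.64] w 0.002 q [ 0.79  0.59 -0.59  1.79  0.41  0.88 -0.06]
```

View pics/s15.png

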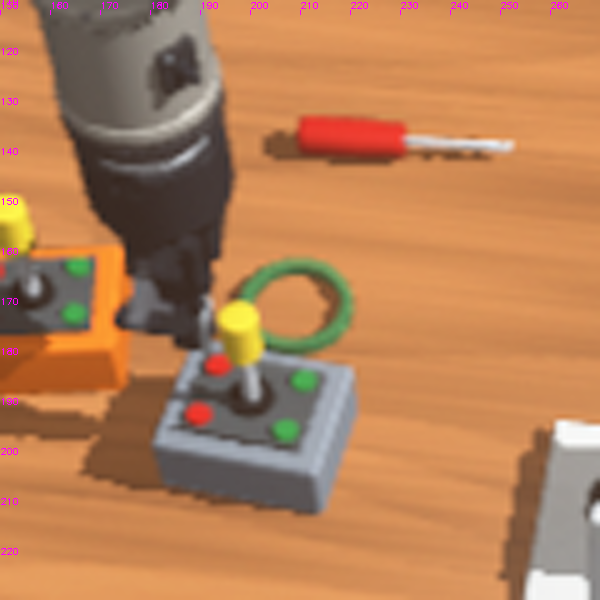

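Emit:
send_rows:
  commands:
    - {"translation": [0, -0.004, 0], "rot": [0, 0, 0], "grip": 0}
    - {"translation": [0, -0.005, 0], "rot": [0, 0, 0], "grip": 0}
    - {"translation": [0, -0.005, 0], "rot": [0, 0, 0], "grip": 0}
    - {"translation": [0, -0.005, 0], "rot": [0, 0, 0], "grip": 0}
    - {"translation": [0, -0.003, 0], "rot": [0, 0, 0], "grip": 0}

```text
t: 18.97
eef_pos: [0.5502, -0.2485, 0.1175]
tool_rot: [0.0, 0.999, -0.037, 0.0]
contact_force: [-0.0, -1.9, 2.0]
gripper_width: 0.0
```

```bash
python3 -c "
from h import *
o=st()
r=shot('scene','s16');crop(r,150,110,290,230,5,'pics/s16.png')
"
```

```text
t 18.97 p [ 550.2 -248.5  117.5] yaw -4.24 zax [ 5.e-04 -5.e-04 -1.e+00] F [-0.   -1.89  2.02] w 0.0 q [ 0.76  0.58 -0.6   1.81  0.41  0.88 -0.1 ]
```

View pics/s16.png

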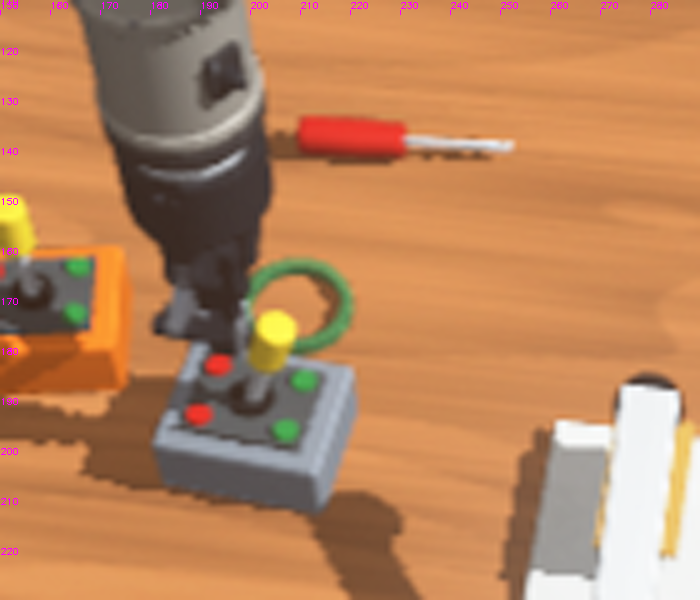

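The lever is tilting towards green and the marking arm (at about (645,430) in the crop) is coming down. I'll keep pushing to the stop.

Emit:
send_rows:
  commands:
    - {"translation": [0, -0.003, 0], "rot": [0, 0, 0], "grip": 0}
    - {"translation": [0, -0.002, 0], "rot": [0, 0, 0], "grip": 0}
    - {"translation": [0, -0.002, 0], "rot": [0, 0, 0], "grip": 0}
    - {"translation": [0, -0.001, 0], "rot": [0, 0, 0], "grip": 0}
    - {"translation": [0, 0, 0], "rot": [0, 0, 0], "grip": 0}

```text
t: 19.43
eef_pos: [0.5505, -0.241, 0.1169]
tool_rot: [0.0, 0.999, -0.037, -0.0]
contact_force: [0.4, -2.7, -0.4]
gripper_width: -0.0
```

```bash
python3 -c "
from h import *
o=st()
"
```

```text
t 19.43 p [ 550.5 -241.   116.9] yaw -4.25 zax [-1.e-04 -1.e-04 -1.e+00] F [ 0.36 -2.73 -0.42] w -0.0 q [ 0.75  0.58 -0.6   1.82  0.41  0.87 -0.11]
```

Emit:
send_rows:
  commands:
    - {"translation": [0, -0.002, 0], "rot": [0, 0, 0], "grip": 0}
    - {"translation": [0, -0.002, 0], "rot": [0, 0, 0], "grip": 0}
    - {"translation": [0, -0.001, 0], "rot": [0, 0, 0], "grip": 0}
    - {"translation": [0, 0, 0], "rot": [0, 0, 0], "grip": 0}
    - {"translation": [0, 0, 0], "rot": [0, 0, 0], "grip": 0}

```text
t: 19.85
eef_pos: [0.5505, -0.2395, 0.117]
tool_rot: [0.002, 0.999, -0.038, -0.0]
contact_force: [1.6, -12.1, -1.1]
gripper_width: -0.0
```

```bash
python3 -c "
from h import *
o=st()
r=shot('scene','s17');crop(r,150,110,290,230,5,'pics/s17.png')
"
```

```text
t 19.85 p [ 550.5 -239.5  117. ] yaw -4.4 zax [-2.0e-04 -3.9e-03 -1.0e+00] F [  1.61 -12.14  -1.05] w -0.0 q [ 0.75  0.58 -0.59  1.82  0.42  0.87 -0.12]
```

View pics/s17.png

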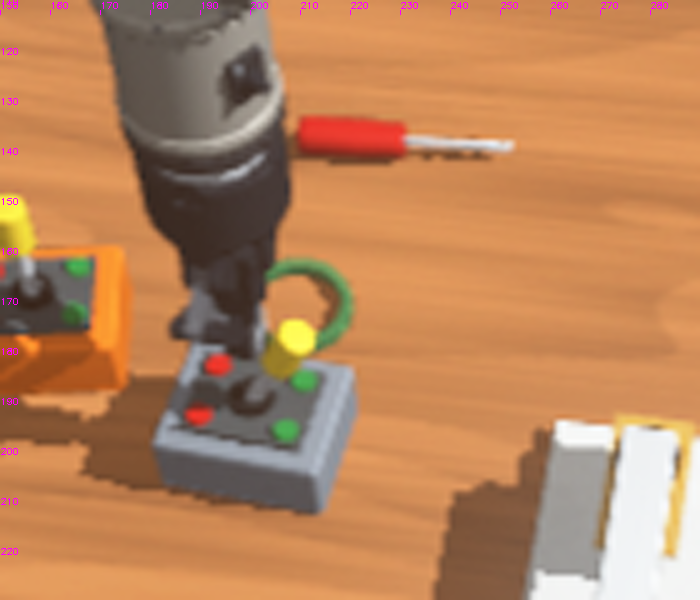

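The lever is at its green stop (force 12 N, motion stalled) and the marking head is down over the plaque. I'll hold for about two seconds.

Emit:
send_rows:
  commands:
    - {"translation": [0, -0.0003, 0], "rot": [0, 0, 0], "grip": 0}
    - {"translation": [0, 0, 0], "rot": [0, 0, 0], "grip": 0}
    - {"translation": [0, 0, 0], "rot": [0, 0, 0], "grip": 0}
    - {"translation": [0, 0, 0], "rot": [0, 0, 0], "grip": 0}
    - {"translation": [0, 0, 0], "rot": [0, 0, 0], "grip": 0}

```text
t: 20.32
eef_pos: [0.5505, -0.2395, 0.117]
tool_rot: [0.002, 0.999, -0.039, 0.0]
contact_force: [1.1, -11.6, -1.5]
gripper_width: 0.001
```

Emit:
send_rows:
  commands:
    - {"translation": [0, 0, 0], "rot": [0, 0, 0], "grip": 0}
    - {"translation": [0, 0, 0], "rot": [0, 0, 0], "grip": 0}
    - {"translation": [0, 0, 0], "rot": [0, 0, 0], "grip": 0}
    - {"translation": [0, 0, 0], "rot": [0, 0, 0], "grip": 0}
    - {"translation": [0, 0, 0], "rot": [0, 0, 0], "grip": 0}

```text
t: 20.73
eef_pos: [0.5505, -0.2395, 0.117]
tool_rot: [0.002, 0.999, -0.039, 0.0]
contact_force: [0.7, -11.0, -2.2]
gripper_width: -0.003
```

Emit:
send_rows:
  commands:
    - {"translation": [0, 0, 0], "rot": [0, 0, 0], "grip": 0}
    - {"translation": [0, 0, 0], "rot": [0, 0, 0], "grip": 0}
    - {"translation": [0, 0, 0], "rot": [0, 0, 0], "grip": 0}
    - {"translation": [0, 0, 0], "rot": [0, 0, 0], "grip": 0}
    - {"translation": [0, 0, 0], "rot": [0, 0, 0], "grip": 0}

```text
t: 21.15
eef_pos: [0.5505, -0.2395, 0.1169]
tool_rot: [0.002, 0.999, -0.039, -0.0]
contact_force: [0.5, -11.2, -1.8]
gripper_width: -0.002
```

Emit:
send_rows:
  commands:
    - {"translation": [0, 0, 0], "rot": [0, 0, 0], "grip": 0}
    - {"translation": [0, 0, 0], "rot": [0, 0, 0], "grip": 0}
    - {"translation": [0, 0, 0], "rot": [0, 0, 0], "grip": 0}
    - {"translation": [0, 0, 0], "rot": [0, 0, 0], "grip": 0}
    - {"translation": [0, 0, 0], "rot": [0, 0, 0], "grip": 0}

```text
t: 21.57
eef_pos: [0.5505, -0.2395, 0.117]
tool_rot: [0.002, 0.999, -0.039, -0.0]
contact_force: [1.6, -11.3, -2.0]
gripper_width: -0.003
```

```bash
python3 -c "
from h import *
o=st()
r=shot('scene','s18');crop(r,190,150,320,270,5,'pics/s18.png')
"
```

```text
t 21.57 p [ 550.5 -239.5  117. ] yaw -4.42 zax [-2.0e-04 -4.1e-03 -1.0e+00] F [  1.63 -11.32  -1.98] w -0.003 q [ 0.75  0.58 -0.59  1.82  0.42  0.87 -0.12]
```

View pics/s18.png

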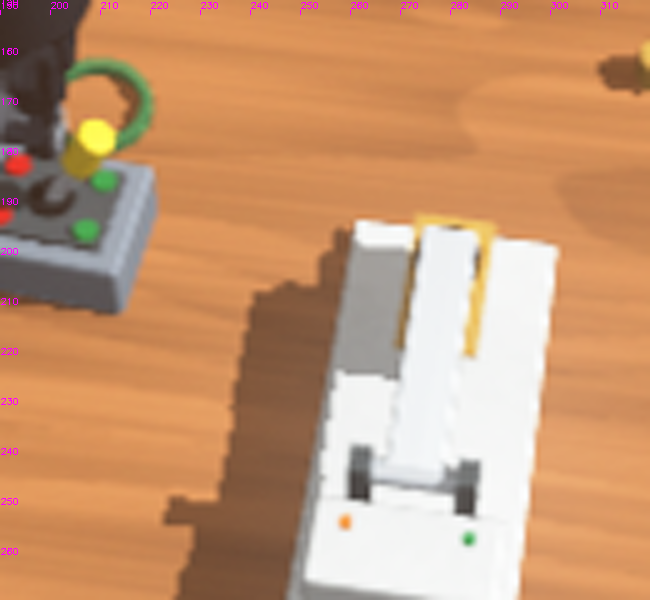

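Emit:
send_rows:
  commands:
    - {"translation": [0, 0, 0], "rot": [0, 0, 0], "grip": 0}
    - {"translation": [0, 0, 0], "rot": [0, 0, 0], "grip": 0}
    - {"translation": [0, 0.004, 0], "rot": [0, 0, 0], "grip": 0}
    - {"translation": [0, 0.006, 0], "rot": [0, 0, 0], "grip": 0}
    - {"translation": [0, 0.006, 0], "rot": [0, 0, 0], "grip": 0}

```text
t: 22.03
eef_pos: [0.5497, -0.2507, 0.117]
tool_rot: [-0.001, 0.999, -0.037, -0.0]
contact_force: [-0.0, 1.1, 0.4]
gripper_width: -0.001
```

Emit:
send_rows:
  commands:
    - {"translation": [0, 0.006, 0], "rot": [0, 0, 0], "grip": 0}
    - {"translation": [0, 0.005, 0], "rot": [0, 0, 0], "grip": 0}
    - {"translation": [0, 0.004, 0], "rot": [0, 0, 0], "grip": 0}
    - {"translation": [0, 0.004, 0], "rot": [0, 0, 0], "grip": 0}
    - {"translation": [0, 0.006, 0], "rot": [0, 0, 0], "grip": 0}

```text
t: 22.45
eef_pos: [0.548, -0.2762, 0.1171]
tool_rot: [-0.0, 0.999, -0.037, -0.0]
contact_force: [0.9, 0.5, -0.6]
gripper_width: 0.002
```

Emit:
send_rows:
  commands:
    - {"translation": [0, 0.008, 0], "rot": [0, 0, 0], "grip": 0}
    - {"translation": [0, 0.004, -0.01], "rot": [0, 0, 0], "grip": 0}
    - {"translation": [0, 0, -0.025], "rot": [0, 0, 0], "grip": 0}
    - {"translation": [0, 0, -0.03], "rot": [0, 0, 0], "grip": 0}
    - {"translation": [0, 0, -0.03], "rot": [0, 0, 0], "grip": 0}

```text
t: 22.87
eef_pos: [0.5467, -0.2887, 0.2135]
tool_rot: [-0.0, 0.999, -0.037, -0.0]
contact_force: [-0.2, -0.4, 0.3]
gripper_width: -0.003
```

Emit:
send_rows:
  commands:
    - {"translation": [0, 0, -0.02], "rot": [0, 0, 0], "grip": 0}
    - {"translation": [0, 0, 0], "rot": [0, 0, 0], "grip": 0}
    - {"translation": [0, 0, 0], "rot": [0, 0, 0], "grip": 0}
    - {"translation": [0, 0, 0], "rot": [0, 0, 0], "grip": 0}
    - {"translation": [0, 0, 0], "rot": [0, 0, 0], "grip": 0}

```text
t: 23.28
eef_pos: [0.5463, -0.2885, 0.2311]
tool_rot: [-0.0, 0.999, -0.037, -0.001]
contact_force: [-0.5, 0.1, 0.0]
gripper_width: 0.001
```

```bash
python3 -c "
from h import *
o=st()
r=shot('scene','s19');crop(r,150,110,310,230,5,'pics/s19.png')
t=shot('top','t19');crop(t,195,130,355,280,5,'pics/t19.png');crop(t,195,175,265,240,8,'pics/t19p.png')
print(plane(brass(t,(218,188,242,228),.03,.06)))
"
```

```text
t 23.28 p [ 546.3 -288.5  231.1] yaw -4.25 zax [-1.8e-03  7.0e-04 -1.0e+00] F [-0.45  0.14  0.02] w 0.001 q [ 0.86  0.48 -0.64  1.68  0.32  1.09  0.05]
(632, array([-0.08,  0.22]), np.float64(0.0483), array([ 0.5734, -0.0118,  0.0484]))
```

View pics/s19.png

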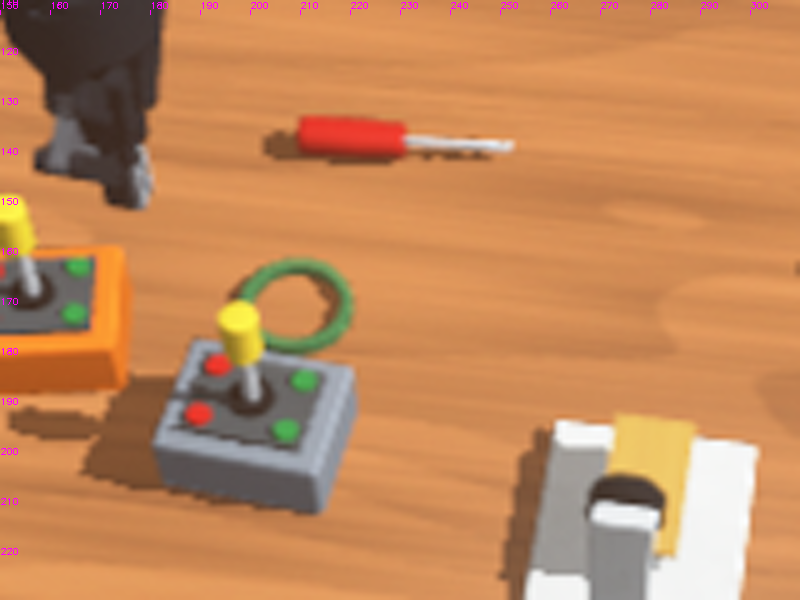

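View pics/t19.png

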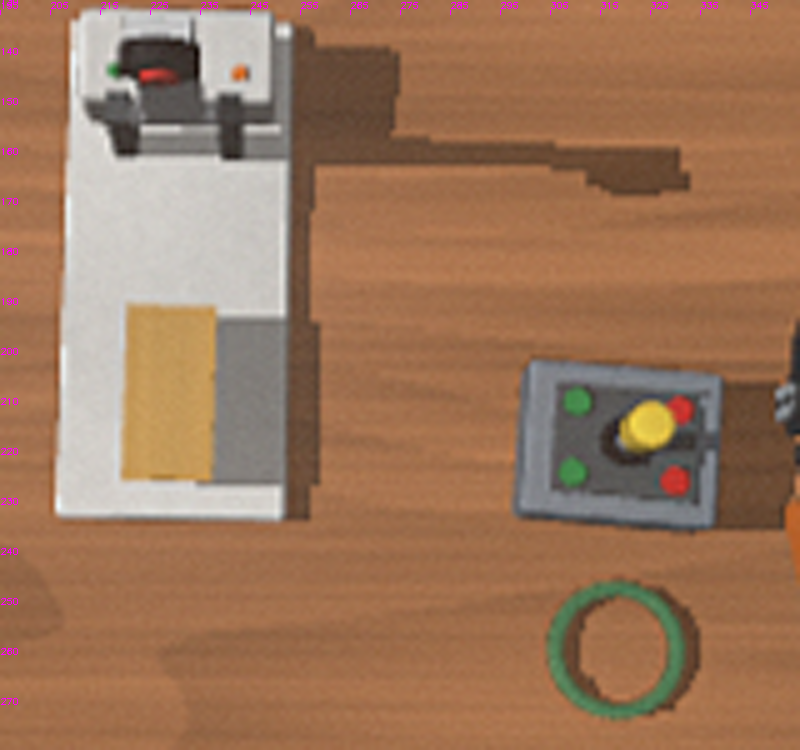

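View pics/t19p.png

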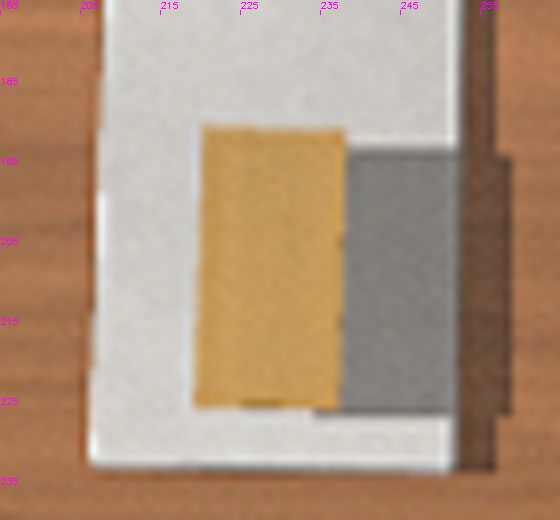

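The lever is upright again, the marking arm is up, the plaque hasn't moved on the pad, and the bangle is where it was. I'm handing in now.

```bash
python3 -c "
from station import *
print(hand_in())"
```

```text
the job is handed in; nothing more can be done
None
```

The job is done and handed in at about 23 s. `hand_in()` gives no verdict, so the results below rest on my own checks.

- **Slide and pick-up:** I pressed the plaque with about 6 N and dragged it until it stuck out about 36 mm over the open edge. I then pinched it by its sides and carried it level; it did not drop.
- **Placing:** It lies flat on the blue pad at the expected height (top measured 48.3 mm, expected 48) with its yaw within about 0.5° of the pad's. The top camera puts its centre 0.5–1.7 mm too far in x and about 1 mm in y. The two cameras disagree by about 1.5 mm in y, so I split the difference and left it there.
- **Marking:** I pushed the lever to its green stop, where the fingers stalled against about 11–12 N. I held it there for roughly 2 s with the marking head down over the plaque, then eased off.
- **Last check:** The lever was upright and the marking arm up. The plaque had not moved, the bangle was in place, and the robot was touching nothing. I did not measure the wooden block again, but no move came near it and it looked unmoved in the earlier pictures.

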